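Unclamp the slide carriers and hang them to drain

ROBOT

A 7-joint arm with a two-finger parallel gripper is mounted at the origin on the work surface. World frame = base frame: x ahead of the robot, y to its left, z up, the work surface at z = 0. Lengths are in m, angles in rad, forces in N, time in s.
With the tool pointing down it reaches from about 0.425 to 0.875 m from the base axis. Payload 4.7 kg.
Tool frame: the origin (TCP) lies at the very end of the fingers, on their centre line; the grasp point (between the pads) lies 19 mm behind it; x points along the fingers, y is the direction in which the jaws open and shut, and the axes are right-handed (so a half turn about x gives the same grasp; the last joint's range is limited). The gripper opens to 87 mm and grips with 3 to 60 N. Pads are 19 mm wide; open, the fingers measure 117 mm over their backs; the gripper's body (75 mm by 190 mm) begins 51 mm behind the grasp point.
Start: joints at [1.241, 0.321, -0.07, 1.45, 0.023, 1.371, -0.057], TCP at [0.219, -0.612, 0.223] pointing down, gripper open.
Joint ranges: [-2.86, 2.86], [-0.3, 2.09], [-1.38, 1.24], [0.06, 2.45], [-1.56, 4.7], [0.09, 2.05], [-2.69, 2.69]. Speed limits (rad/s): [2.57, 2.57, 3.14, 3.14, 3.14, 3.14, 3.14].

INTERFACE

Orientations are given as a rotation vector (axis times angle).
In Python, from bench import ctrl gives the robot as it stands.
- The arm moves only by the tool step_arm, never from a script. Its argument "increments" is one flat list of numbers, 6 for each row, row after row: the shift along the tool's x, y, z in cm, then the turn, a rotation vector about the tool's x, y, z in rad. In form: [tx, ty, tz, ax, ay, az, tx, ty, tz, ax, ay, az, ...]. A call has 1 to 12 rows; each row shifts and turns the commanded pose from where the row before left it, along the tool's axes as they then stand; what a row does not reach is not made up. A row lasts 1/8 s, in which the tool goes at most 62.5 mm and 10.7 degrees, less where a joint would pass 70% of its speed; a pose out of reach is approached as far as the arm can. A call with a gripper value outside its range is refused whole. "fingers" is the opening in per cent of the stroke, from 0 (shut) to 100 (fully open), set as the call begins (left out, the last holds). The fingers move at their own pace and stop on an object; "force" is the grip in N (left out, the last holds). Time passes only in rows, so rows that do not move let the fingers close. It gives the time, the measured TCP pose, the force and the opening at its end, in the units of the state.
- ctrl.get_state(): the state, without advancing time (a new reading comes with each control period).
- ctrl.get_image(name): name is "side" or "top"; returns the picture (400x640x3 uint8, red, green, blue); there is no depth.
- ctrl.camera_params(name): a dict with "vertical_fov" (degrees; the focal length in pixels is half the picture's height over the tangent of half this angle, whatever the lens; pixels are square), "cx", "cy" (the principal point, pixels), "k1" (the pictures are not rectified: a ray, as slopes to the right and down, at radius r is drawn at 1 + k1 r^2 times it, then the intrinsics apply), "R" (3x3) and "t" (3): a world point X has camera coordinates R X + t. Camera axes: x right, y down, z forward; pixel columns grow to the right and rows downward; lengths in m; the calibration is good to about 2 mm. A picture is of the moment at which its call begins. camera_params takes no time and is no camera call.
- ctrl.close_job(): hands the job in, once; it reports no verdict.
Trained networks look in the newest picture that a camera, given by its name, has taken for a name from the list of things; names that differ only in an ending like _2 or _b are one class to them, and where a whole thing is asked for, a point or a joint stands for the part that bears it (a point fixed in the world has none). Each returns a list of dicts, best first, with "score" (0 to 1); they miss things now and then, are a little off and sometimes report something else, mostly with a low value. They report only what shows in the picture. A call takes as long as a camera call. They do not tell look-alikes from the thing itself.
- ctrl.search_frame(camera, name): "xyz" ([x, y, z] in m, in the coordinates of the camera as it stood for that picture, good to about 4 mm: the middle of the surface that is visible of it).
- ctrl.silhouettes(camera, name): "pixels" (400x640 bool, what is visible of it).
- ctrl.spot_point(camera, name): "xyz" ([x, y, z] in m, in the coordinates of the camera as it stood for that picture, good to about 4 mm: a listed point, or the origin of a listed thing).
The state is a dict: "time": time; "joint_positions": joint angles; "qd": joint speeds; "joint_torque": joint torques, N m; "position": TCP position; "tool_rot": TCP orientation; "ft_force": force on the tool from outside, world axes, zero at the start; "torque": the same for the moment, N m; "grip_width": opening from 0.0 (shut) to 1.0 (fully open).
Only numpy, scipy, OpenCV 4.12 (cv2) and the standard library are available. Lean on these libraries where they do the work, as an engineer would, in place of code of your own. Each camera call takes 0.05 s, during which the arm holds its last target.

TASK

Push the drip tray in under the middle of the drain rail, lined up with it, and unscrew the shaker's clamp all the way open with its knob; nobody remembers which way that thread goes, so feel for the way that gives. Only when both are done, lift out every slide carrier and drape it over the rail, one leg on each side, hanging upright between the posts. Then screw the empty clamp fully shut again, see that the tray is still in its place under the rail, and leave the bottle, the beaker and the tip box alone.

Things in the scene. Friction and masses are not known exactly. Their poses are not given: they have to be found in the camera images.
- shaker: White bench shaker, 240 (x) x 270 (y) x 70 mm high; fixed, but its place and yaw vary. Origin: centre of its underside, z up. On its platform (z = 70 mm) a clamp holds a row of slide carriers at x = 0, y = -75, 0 and 75 mm (some may be absent), each with its x along the shaker's x. At x = -88 mm, y = 0 a pedestal (46 x 56 mm, top at z = 138 mm) carries the clamp knob.
- knob (a joint): Turn of the clamp knob (vertical axis): 0 = clamp fully shut (hard stop), grows as it is loosened, 2.4 rad = fully open (hard stop); starts 0 to 0.1. The hand of the thread is unmarked: try gently both ways. Towards shut it stops dead within 0.1 rad and the moment rises well past 0.2 N m; towards open it turns with an even drag of about 0.1 N m. It stays where left and does not rise.
- clamp (a point): Middle of the clamp, on the platform. Two steel jaws, 228 mm long in y and 16 mm high, stand at +x and -x of the row. The knob's screw moves both together, 6.7 mm each per radian. Shut, their lips lie over the feet of the carriers, so that none can be lifted; fully open, each jaw has moved 16 mm outward and the carriers stand free.
- knob_grip (a point): Middle of the knob's black grip bar, on the knob's axis (165 mm above the bench). The bar is 64 mm long (point x), 14 mm thick (point y), 30 mm high (150 to 180 mm above the bench); the point turns with the knob.
- rail: Drain rail: a horizontal round steel bar 12 mm in diameter along its own y, axis 130 mm above the bench, between two posts 14 mm in diameter at y = -165 and +165 mm (round feet 40 mm in diameter, 6 mm high). Fixed; place and yaw differ. Origin: on the bench below the middle of the bar; z up.
- tray: White open drip tray, 100 (x) x 190 (y) x 20 mm high, 0.35 kg, loose, on the bench on the -x side of the rail at the start. Origin: centre of the underside of the tray, not counting its grip tab. Its place is with its origin below the middle of the rail, its y along the rail's y and its grip tab to the rail's -x side.
- tray_tab (a point): Upright grip tab on an arm 10 mm high and 30 mm wide at the middle of the tray's -x edge: 12 mm thick (x), 50 mm wide (y), from the bench to 40 mm high. This point is on its midplane 30 mm up, 125 mm from the tray's origin in -x.
- carrier1: Grey slide carrier, 0.18 kg, loose; up to three alike (None if absent). An upside-down U: two upright panels 62 (y) x 70 (z) x 4 mm, 26 mm apart inside, joined on top by a bridge 34 (x) x 62 x 6 mm; feet 5 mm high stick out to x = +-27 mm. On the bridge a grip block 14 (x) x 30 (y) mm, 76 to 110 mm above the underside. Open at both y ends and below. Origin: centre of its underside, z up.
- carrier1_seat (a point): Middle of the underside of the bridge of carrier1, 70 mm above the origin of the carrier; it rests on top of the bar when the carrier is draped over the rail, the bar running along the carrier's y.
- carrier2: Grey slide carrier, 0.18 kg, loose; up to three alike (None if absent). An upside-down U: two upright panels 62 (y) x 70 (z) x 4 mm, 26 mm apart inside, joined on top by a bridge 34 (x) x 62 x 6 mm; feet 5 mm high stick out to x = +-27 mm. On the bridge a grip block 14 (x) x 30 (y) mm, 76 to 110 mm above the underside. Open at both y ends and below. Origin: centre of its underside, z up.
- carrier2_seat (a point): Middle of the underside of the bridge of carrier2, 70 mm above the origin of the carrier; it rests on top of the bar when the carrier is draped over the rail, the bar running along the carrier's y.
- carrier3: Grey slide carrier, 0.18 kg, loose; up to three alike (None if absent). An upside-down U: two upright panels 62 (y) x 70 (z) x 4 mm, 26 mm apart inside, joined on top by a bridge 34 (x) x 62 x 6 mm; feet 5 mm high stick out to x = +-27 mm. On the bridge a grip block 14 (x) x 30 (y) mm, 76 to 110 mm above the underside. Open at both y ends and below. Origin: centre of its underside, z up.
- carrier3_seat (a point): Middle of the underside of the bridge of carrier3, 70 mm above the origin of the carrier; it rests on top of the bar when the carrier is draped over the rail, the bar running along the carrier's y.
- amber_bottle: Amber bottle, 64 mm diameter, 140 mm high; bystander. Origin: centre of its underside.
- beaker: Clear plastic beaker, 66 mm diameter, 85 mm high; bystander. Origin: centre of its underside.
- tip_box: White pipette tip box, 85 x 120 x 54 mm; bystander. Origin: centre of its underside.
There are look-alikes about, which are no part of the job. What is shaped like the carrier1 but yellow is not meant.

How it is judged:
By the outcome, as a careful person would: the job done as asked, in the order asked, and still so for the second after the job is handed in, with the robot touching nothing.
Of carrier1, carrier2, carrier3 only 2 to 3 are there at a start; the rules pass over those that are not, and their reading is None.
At some moment in a run one of tray may be knocked a few centimetres aside while the robot is not near it.
It also fails if it takes over 210 s, if anything falls off the work surface, if the arm or the gripper's body presses on something with over 40 N, if the wrist force passes 120 N, or if a joint passes its speed limit or range.

## Working session

There is one attempt and no reset: what is moved stays moved. The work goes in short steps, Python scripts to look and compute and a tool call to move; the robot and the scene stay as the last step left them, time stands still between calls to the robot, and variables do not carry over. Pictures are saved under pics/ and viewed, and the job is handed in when it is done.

Besides the shell and the picture viewer there is one more tool, called after "Call:" as a command line: name --argument value ..., lists and objects as JSON in quotes. step_arm: Moves the arm, as the interface text tells. Its arguments: {"type":"object","properties":{"increments":{"type":"array","items":{"type":"number"}},"fingers":{"type":"number"},"force":{"type":"number"}},"required":["increments"]}

```bash
ls; mkdir -p pics; cat > h.py <<'E'
import numpy as np, cv2
from bench import ctrl
from scipy.spatial.transform import Rotation as Ro
def cam(n):
    p=ctrl.camera_params(n); return p,np.array(p['R']),np.array(p['t'])
def c2w(n,x):
    p,R,t=cam(n); return R.T@(np.array(x)-t)
def w2p(n,X):
    p,R,t=cam(n); c=R@np.array(X)+t; s=c[:2]/c[2]; r2=s@s; f=200/np.tan(np.radians(p['vertical_fov'])/2)
    s=s*(1+p['k1']*r2); return f*s+np.array([p['cx'],p['cy']])
def p2w(n,uv,z):
    p,R,t=cam(n); f=200/np.tan(np.radians(p['vertical_fov'])/2)
    d=(np.array(uv,float)-[p['cx'],p['cy']])/f; s=d.copy()
    for _ in range(30): s=d/(1+p['k1']*(s@s))
    ray=R.T@np.array([s[0],s[1],1]); o=-R.T@t
    return o+ray*(z-o[2])/ray[2]
def snap(n,f):
    im=ctrl.get_image(n); cv2.imwrite(f'pics/{f}.png',im[:,:,::-1]); return im
def st():
    s=ctrl.get_state(); 
    R=Ro.from_rotvec(s['tool_rot']).as_matrix()
    print('t',round(s['time'],2),'p',np.round(s['position'],4),'x',np.round(R[:,0],3),'y',np.round(R[:,1],3),'F',np.round(s['ft_force'],1),'M',np.round(s['torque'],2),'g',round(s['grip_width'],3),'q',np.round(s['joint_positions'],2)); return s,R
E
python3 - <<'E'
from h import *
st()
for n in ('top','side'):
    snap(n,n+'0'); p,R,t=cam(n); print(p, -R.T@t)
    for k in ['shaker','rail','tray','tray_tab','knob_grip','clamp','carrier1','carrier1_seat','amber_bottle','beaker','tip_box']:
        r=ctrl.spot_point(n,k); print(n,k,[(round(d['score'],2),np.round(c2w(n,d['xyz']),3).tolist()) for d in r[:5]])
E
```

```text
pics
t 0.0 p [ 0.2188 -0.6114  0.2215] x [-0.001  0.002 -1.   ] y [ 0.337 -0.941 -0.002] F [-0.8 -0.4 -0.1] M [0.02 0.03 0.  ] g 1.002 q [ 1.24  0.32 -0.07  1.45  0.02  1.37 -0.06]
{'vertical_fov': 52.79308827036266, 'cx': 317.8692337161433, 'cy': 206.74738465223896, 'k1': -0.026595750033452967, 'R': array([[ 0.11716359, -0.99309046,  0.00663559],
       [-0.96861518, -0.11574582, -0.21997166],
       [ 0.2192198 ,  0.01934533, -0.97548369]]), 't': array([-0.07689562,  0.58769885,  1.2799322 ])} [ 0.29767691 -0.03310134  1.37834033]
top shaker [(0.74, [0.587, -0.24, 0.0])]
top rail [(0.78, [0.581, 0.222, 0.003]), (0.45, [0.588, -0.236, 0.0])]
top tray [(0.74, [0.509, 0.21, 0.003])]
top tray_tab [(0.76, [0.387, 0.242, 0.031])]
top knob_grip [(0.77, [0.502, -0.248, 0.162]), (0.36, [0.587, -0.237, 0.067])]
top clamp [(0.75, [0.59, -0.242, 0.071])]
top carrier1 [(0.95, [0.793, -0.324, -0.002]), (0.76, [0.596, -0.317, 0.07]), (0.68, [0.583, -0.169, 0.07]), (0.59, [0.587, -0.237, 0.068])]
top carrier1_seat [(0.83, [0.791, -0.327, 0.071]), (0.63, [0.596, -0.311, 0.137]), (0.58, [0.47, -0.53
[... 612 characters left out ...]
.479, -0.532, -0.007])]
side rail [(0.89, [0.58, 0.22, -0.0]), (0.69, [0.391, 0.241, 0.027])]
side tray [(0.75, [0.519, 0.211, 0.0])]
side tray_tab [(0.63, [0.391, 0.243, 0.025])]
side knob_grip [(0.72, [0.504, -0.246, 0.164])]
side clamp [(0.82, [0.588, -0.24, 0.07]), (0.62, [0.504, -0.244, 0.164])]
side carrier1 [(0.84, [0.798, -0.323, -0.003]), (0.74, [0.594, -0.243, 0.069]), (0.66, [0.587, -0.168, 0.069]), (0.54, [0.599, -0.309, 0.07])]
side carrier1_seat [(0.81, [0.79, -0.324, 0.067]), (0.68, [0.598, -0.308, 0.138])]
side amber_bottle [(0.78, [0.45, 0.524, -0.002])]
side beaker [(0.42, [0.514, 0.211, 0.001]), (0.24, [0.599, -0.312, 0.066])]
side tip_box [(0.86, [0.475, -0.531, -0.006])]
```

View pics/top0.png

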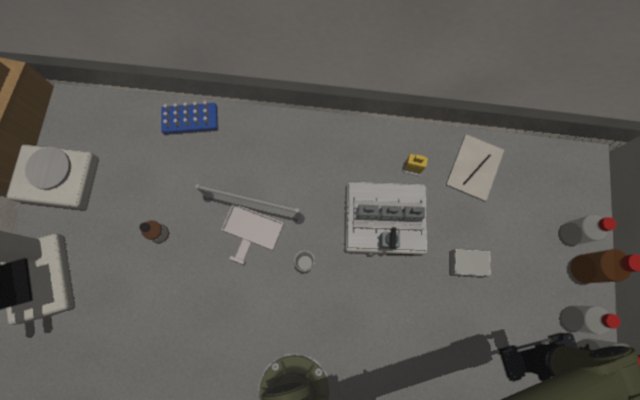

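View pics/side0.png

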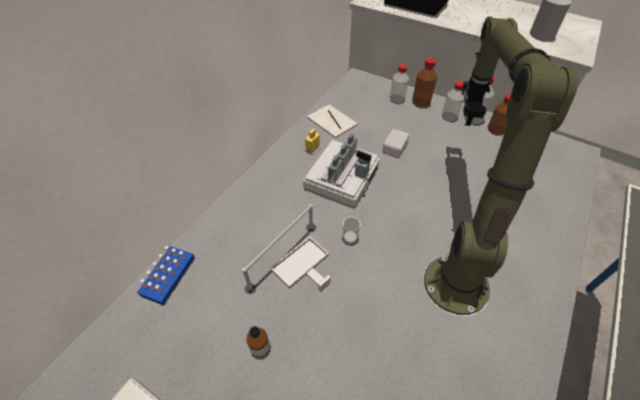

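```bash
python3 - <<'E'
from h import *
a=cv2.imread('pics/top0.png'); 
cv2.imwrite('pics/c1.png',cv2.resize(a[170:280,185:325],None,fx=5.5,fy=5.4,interpolation=cv2.INTER_CUBIC))
cv2.imwrite('pics/c2.png',cv2.resize(a[170:265,335:440],None,fx=6,fy=6,interpolation=cv2.INTER_CUBIC))
b=cv2.imread('pics/side0.png'); cv2.imwrite('pics/c3.png',cv2.resize(b[195:300,235:345],None,fx=5.5,fy=5.5,interpolation=cv2.INTER_CUBIC))
E
```

```text
(no output)
```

View pics/c1.png

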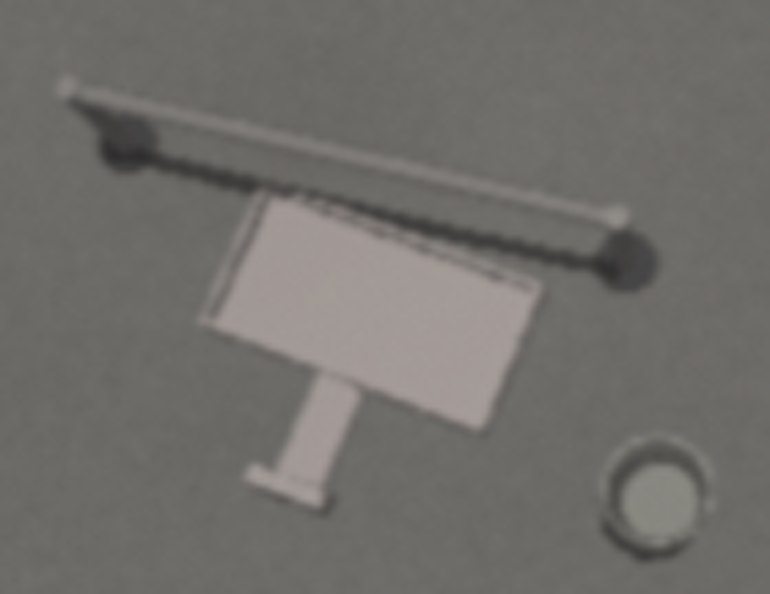

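View pics/c2.png

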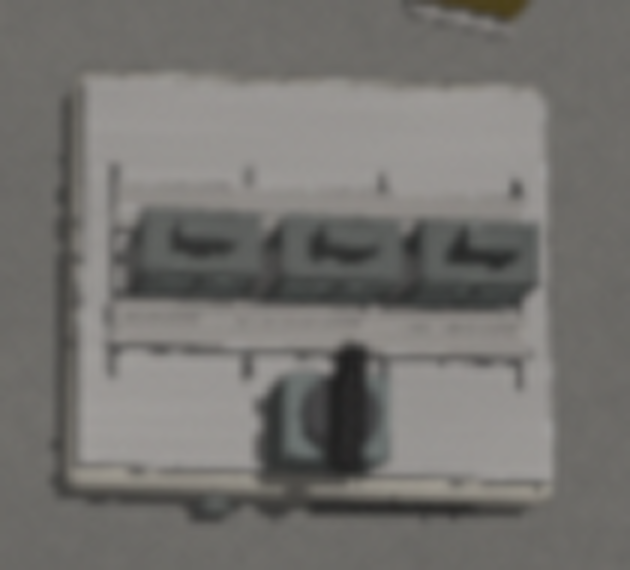

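View pics/c3.png

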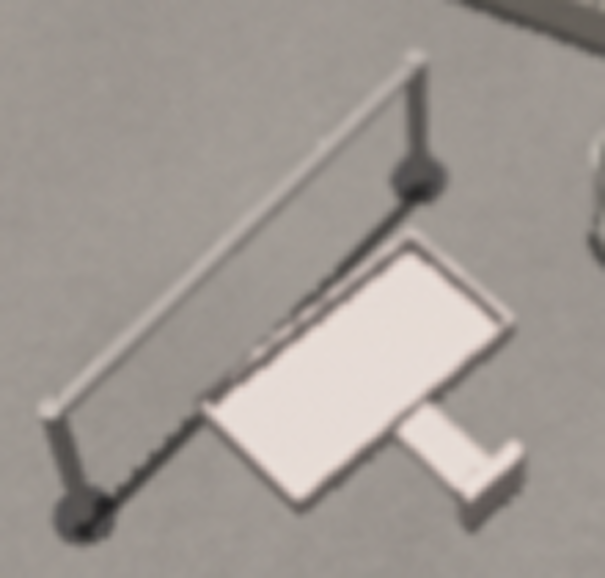

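```bash
python3 - <<'E'
from h import *
def a(c,fx,fy,ox,oy): return ((c[0]+.5)/fx-.5+ox,(c[1]+.5)/fy-.5+oy)
T=lambda c,z:p2w('top',a(c,5.5,5.4,185,170),z)
S=lambda c,z:p2w('side',a(c,5.5,5.5,235,195),z)
K=lambda c,z:p2w('top',a(c,6,6,335,170),z)
def rep(n,A,B): 
    d=A-B; print(n,np.round(A,4),np.round(B,4),'mid',np.round((A+B)/2,4),'yaw',round(np.arctan2(-d[0],d[1]),4),'len',round(np.linalg.norm(d),4))
rep('top posts',T((66,88),.135),T((620,215),.135))
rep('top feet',T((128,143),.006),T((627,262),.006))
rep('side posts',S((50,408),.135),S((417,57),.135))
rep('side feet',S((84,515),.004),S((418,178),.004))
# tray rim corners top
P=[T(c,.02) for c in [(268,190),(545,285),(483,432),(203,322)]]
print('tray top',np.round(np.mean(P,0),4)); rep('far',P[0],P[1]); rep('near',P[3],P[2])
P=[S(c,.02) for c in [(208,405),(412,232),(516,320),(302,508)]]
print('tray side',np.round(np.mean(P,0),4)); rep('far',P[0],P[1]); rep('near',P[3],P[2])
rep('tab top',T((248,470),.04),T((326,503),.04))
rep('tab side',S((470,497),.04),S((520,445),.04))
# platform top corners z .07
P=[K(c,.07) for c in [(85,75),(543,90),(550,492),(73,480)]]
print('shaker',np.round(np.mean(P,0),4)); rep('far',P[0],P[1]);
# knob bar
A=K((352,348),.18);B=K((346,460),.18); print('knob',A,B,(A+B)/2, 'angle',np.arctan2(*(A-B)[1::-1]))
for c in [(190,212),(335,216),(475,218)]: print(K(c,.11))
E
```

```text
top posts [0.599  0.3852 0.135 ] [0.5608 0.055  0.135 ] mid [0.5799 0.2201 0.135 ] yaw -0.1151 len 0.3324
top feet [0.5984 0.3823 0.006 ] [0.558  0.0558 0.006 ] mid [0.5782 0.219  0.006 ] yaw -0.123 len 0.329
side posts [0.6022 0.3847 0.135 ] [0.5604 0.0551 0.135 ] mid [0.5813 0.2199 0.135 ] yaw -0.1261 len 0.3322
side feet [0.6009 0.3859 0.004 ] [0.5607 0.0589 0.004 ] mid [0.5808 0.2224 0.004 ] yaw -0.1224 len 0.3295
tray top [0.5083 0.2072 0.02  ]
far [0.5752 0.285  0.02  ] [0.5346 0.1037 0.02  ] mid [0.5549 0.1943 0.02  ] yaw -0.2202 len 0.1858
near [0.4858 0.3112 0.02  ] [0.4376 0.1288 0.02  ] mid [0.4617 0.22   0.02  ] yaw -0.2588 len 0.1887
tray side [0.5069 0.2115 0.02  ]
far [0.5738 0.2887 0.02  ] [0.5337 0.1086 0.02  ] mid [0.5537 0.1987 0.02  ] yaw -0.2191 len 0.1845
near [0.4819 0.3169 0.02  ] [0.438 0.132 0.02 ] mid [0.46   0.2244 0.02  ] yaw -0.2333 len 0.1901
tab top [0.3955 0.2637 0.04  ] [0.3812 0.2139 0.04  ] mid [0.3884 0.2388 0.04  ] yaw -0.2796 len 0.0518
tab side [0.3921 0.2653 0.04  ] [0.384  0.2191 0.04  ] mid [0.3881 0.2422 0.04  ] yaw -0.1723 len 0.0469
shaker [ 0.5864 -0.2379  0.07  ]
far [ 0.6889 -0.1007  0.07  ] [ 0.7111 -0.3583  0.07  ] mid [ 0.7    -0.2295  0.07  ] yaw 0.0859 len 0.2586
knob [ 0.52992745 -0.24296092  0.18      ] [ 0.47313127 -0.24433488  0.18      ] [ 0.50152936 -0.2436479   0.18      ] angle 0.02418638041725258
[ 0.60730177 -0.16259281  0.11      ]
[ 0.61439638 -0.24057337  0.11      ]
[ 0.62229026 -0.31593107  0.11      ]
```

```bash
cat >> h.py <<'E'
def plan(pos,az=None,n=None,step=0.05):
    """rows (in tool frame, cm/rad) for pose: tool down, tool y azimuth az"""
    s,R=st(); p0=np.array(s['position'])
    a0=np.arctan2(R[1,1],R[0,1]); az=a0 if az is None else az
    da=(az-a0+np.pi)%(2*np.pi)-np.pi
    Rt=np.array([[0,np.cos(az),np.sin(az)],[0,np.sin(az),-np.cos(az)],[-1,0,0]])
    # first: pure rotation
    rv=Ro.from_matrix(R.T@Rt).as_rotvec(); print('az0',round(a0,3),'turn first (tool):',np.round(rv,3))
    d=Rt.T@(np.array(pos)-p0)*100
    n=n or int(np.ceil(np.linalg.norm(d)/(step*100)))
    print('then shift total cm',np.round(d,2),'n',n,'per row',np.round(d/n,2), '| before-turn frame',np.round(R.T@(np.array(pos)-p0)*100,2))
E
python3 - <<'E'
from h import *
plan([0.502,-0.2465,0.26],-1.53,n=11)
E
```

```text
t 1.2 p [ 0.2191 -0.612   0.2226] x [-0. -0. -1.] y [ 0.337 -0.941  0.   ] F [0.  0.3 0.2] M [ 0.03 -0.04  0.04] g 0.999 q [ 1.24  0.32 -0.07  1.45  0.02  1.37 -0.06]
az0 -1.227 turn first (tool): [ 0.303  0.    -0.   ]
then shift total cm [ -3.74 -35.36 -29.76] n 11 per row [-0.34 -3.21 -2.71] | before-turn frame [ -3.75 -24.87 -38.96]
```

Call:
step_arm --increments '[-1.9, 0, 0, 0.15, 0, 0, -1.9, 0, 0, 0.153, 0, 0, 0, -3.5, -3, 0, 0, 0, 0, -3.5, -3, 0, 0, 0, 0, -3.5, -3, 0, 0, 0, 0, -3.5, -3, 0, 0, 0, 0, -3.5, -3, 0, 0, 0, 0, -3.5, -3, 0, 0, 0, 0, -3.5, -3, 0, 0, 0, 0, -3.5, -3, 0, 0, 0, 0, -3.5, -3, 0, 0, 0, 0, -3.5, -2.8, 0, 0, 0]' --fingers 50 --force 12

```text
time: 2.7
position: [0.5034, -0.2489, 0.2608]
tool_rot: [2.201, 0.044, -2.2]
ft_force: [0.1, -0.8, -0.8]
grip_width: 0.501
```

```bash
python3 - <<'E'
from h import *
plan([0.502,-0.2465,0.15],-1.53)
im=snap('side','s1')
cv2.imwrite('pics/c4.png',cv2.resize(im[110:230,290:410,::-1],None,fx=5,fy=5,interpolation=cv2.INTER_CUBIC))
E
```

```text
t 2.7 p [ 0.5034 -0.2489  0.2608] x [ 0.001 -0.    -1.   ] y [ 0.041 -0.999  0.   ] F [ 0.1 -0.8 -0.8] M [-0.06  0.04  0.02] g 0.501 q [ 0.73  0.13 -0.35  1.61  0.05  1.41 -1.16]
az0 -1.53 turn first (tool): [ 0. -0. -0.]
then shift total cm [11.08 -0.24  0.13] n 3 per row [ 3.69 -0.08  0.04] | before-turn frame [11.08 -0.25  0.14]
```

View pics/c4.png

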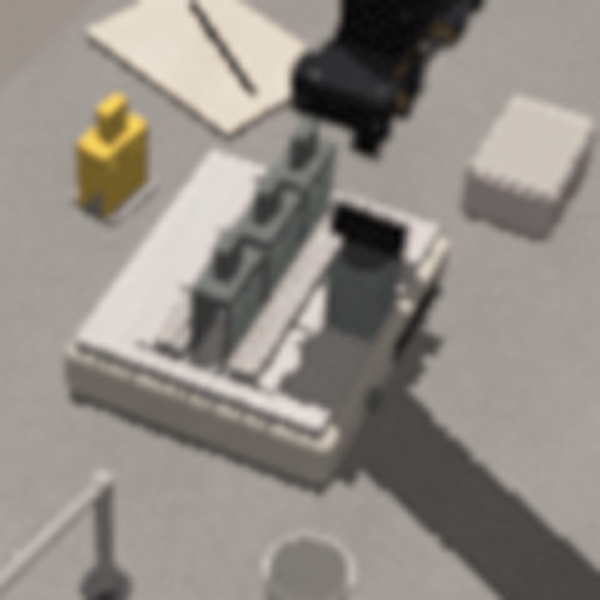

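Call:
step_arm --increments '[3, 0.2, -0.1, 0, 0, 0, 3, 0, 0, 0, 0, 0, 3, 0, 0, 0, 0, 0, 2, 0, 0, 0, 0, 0]'

```text
time: 3.25
position: [0.5029, -0.2519, 0.1493]
tool_rot: [2.2, 0.046, -2.203]
ft_force: [-6.0, 4.1, 55.3]
grip_width: 0.499
```

Call:
step_arm --increments '[0, 0, 0, 0, 0, 0, 0, 0, 0, 0, 0, 0, 0, 0, 0, 0, 0, 0, 0, 0, 0, 0, 0, 0, 0, 0, 0, 0, 0, 0, 0, 0, 0, 0, 0, 0]' --fingers 0 --force 12

```text
time: 4.0
position: [0.5032, -0.2462, 0.1505]
tool_rot: [2.2, 0.057, -2.206]
ft_force: [-5.0, 11.0, 6.2]
grip_width: 0.159
```

```bash
python3 - <<'E'
from h import *
st()
im=snap('top','s2')
cv2.imwrite('pics/c5.png',cv2.resize(im[150:270,330:450,::-1],None,fx=5,fy=5,interpolation=cv2.INTER_CUBIC))
E
```

```text
t 4.0 p [ 0.5032 -0.2462  0.1505] x [-0.003  0.008 -1.   ] y [ 0.044 -0.999 -0.008] F [-5.  11.   6.2] M [ 2.43  0.77 -0.12] g 0.159 q [ 0.73  0.2  -0.35  1.76  0.07  1.2  -1.17]
```

View pics/c5.png

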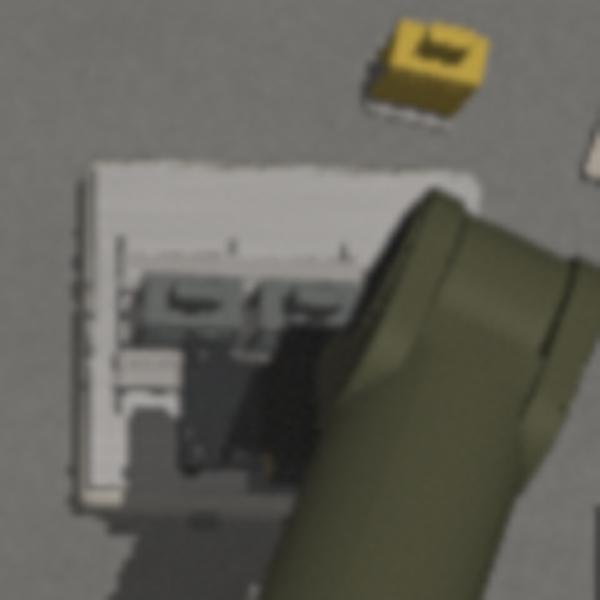

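Call:
step_arm --increments '[-0.2, -0.45, 0, 0, 0, 0, 0, 0, 0, 0, 0, 0, 0, 0, 0, 0, 0, 0]'

```text
time: 4.42
position: [0.5031, -0.2461, 0.1507]
tool_rot: [2.2, 0.049, -2.204]
ft_force: [4.0, 3.2, -12.9]
grip_width: 0.159
```

```bash
python3 - <<'E'
from h import *
st()
E
```

```text
t 4.42 p [ 0.5031 -0.2461  0.1507] x [-0.002  0.003 -1.   ] y [ 0.041 -0.999 -0.003] F [  4.    3.2 -12.9] M [ 0.72 -0.92 -0.03] g 0.159 q [ 0.72  0.2  -0.35  1.76  0.07  1.2  -1.18]
```

Call:
step_arm --increments '[0.1, -0.1, 0, -0.04, 0, 0, 0, 0, 0, -0.04, 0, 0, 0, 0, 0, -0.04, 0, 0]'

```text
time: 4.8
position: [0.503, -0.246, 0.1508]
tool_rot: [2.137, 0.175, -2.139]
ft_force: [2.6, 3.6, -8.8]
grip_width: 0.17
```

```bash
python3 - <<'E'
from h import *
s,R=st(); print(np.arctan2(R[1,1],R[0,1]))
E
```

```text
t 4.8 p [ 0.503  -0.246   0.1508] x [-0.001  0.002 -1.   ] y [ 0.16  -0.987 -0.002] F [ 2.6  3.6 -8.8] M [ 0.68 -0.34 -0.35] g 0.17 q [ 0.73  0.2  -0.37  1.76  0.07  1.2  -1.06]
-1.4096078282503202
```

Call:
step_arm --increments '[0, 0, 0, 0.06, 0, 0, 0, 0, 0, 0.06, 0, 0, 0, 0, 0, 0.06, 0, 0, 0, 0, 0, 0.06, 0, 0, 0, 0, 0, 0.06, 0, 0]'

```text
time: 5.42
position: [0.5027, -0.2461, 0.1508]
tool_rot: [-2.146, 0.15, 2.15]
ft_force: [0.9, 2.8, -8.4]
grip_width: 0.163
```

```bash
python3 - <<'E'
from h import *
s,R=st(); print(np.arctan2(R[1,1],R[0,1]))
E
```

```text
t 5.42 p [ 0.5027 -0.2461  0.1508] x [-0.002  0.001 -1.   ] y [-0.14  -0.99  -0.001] F [ 0.9  2.8 -8.4] M [ 0.56 -0.24  0.11] g 0.163 q [ 0.71  0.2  -0.34  1.76  0.07  1.2  -1.36]
-1.7116867468352854
```

Call:
step_arm --increments '[0, 0, 0, 0, 0, 0, 0, 0, 0, 0, 0, 0, -2, 0, 0, 0, 0, 0, -3, 0, 0, 0, 0, 0, 0, 0, 0, -0.17, 0, 0, 0, 0, 0, -0.17, 0, 0, 0, 0, 0, -0.17, 0, 0, 0, 0, 0, -0.17, 0, 0, 0, 0, 0, -0.17, 0, 0, 0, 0, 0, -0.17, 0, 0, 0, 0, 0, -0.17, 0, 0, 0, 0, 0, -0.17, 0, 0]' --fingers 45

```text
time: 6.92
position: [0.5036, -0.2477, 0.2027]
tool_rot: [1.458, 1.024, -1.458]
ft_force: [0.4, -0.5, 0.7]
grip_width: 0.449
```

Call:
step_arm --increments '[0, 0, 0, -0.17, 0, 0, 0, 0, 0, -0.17, 0, 0, 0, 0, 0, -0.17, 0, 0, 0, 0, 0, -0.17, 0, 0, 0, 0, 0, -0.17, 0, 0, 0, 0, 0, -0.17, 0, 0, 0, 0, 0, -0.17, 0, 0, 0, 0, 0, -0.17, 0, 0, 0, 0, 0, -0.17, 0, 0, 0, 0, 0, -0.17, 0, 0, 0, 0, 0, 0, 0, 0]'

```text
time: 8.3
position: [0.5036, -0.2476, 0.2025]
tool_rot: [0.174, 1.562, -0.176]
ft_force: [0.2, -0.4, -0.8]
grip_width: 0.453
```

```bash
python3 - <<'E'
from h import *
plan([0.5028,-0.246,0.153],-1.70+np.pi)
im=snap('top','s3')
cv2.imwrite('pics/c5.png',cv2.resize(im[150:270,330:450,::-1],None,fx=5,fy=5,interpolation=cv2.INTER_CUBIC))
im=snap('side','s3s')
cv2.imwrite('pics/c6.png',cv2.resize(im[110:230,290:410,::-1],None,fx=5,fy=5,interpolation=cv2.INTER_CUBIC))
E
```

```text
t 8.3 p [ 0.5036 -0.2476  0.2025] x [ 0.001 -0.002 -1.   ] y [ 0.221  0.975 -0.001] F [ 0.2 -0.4 -0.8] M [ 0.09 -0.19 -0.02] g 0.453 q [ 0.94  0.19 -0.59  1.69  0.11  1.3   1.67]
az0 1.348 turn first (tool): [-0.094  0.001  0.001]
then shift total cm [ 4.95  0.15 -0.1 ] n 1 per row [ 4.95  0.15 -0.1 ] | before-turn frame [ 4.95  0.14 -0.12]
```

View pics/c6.png

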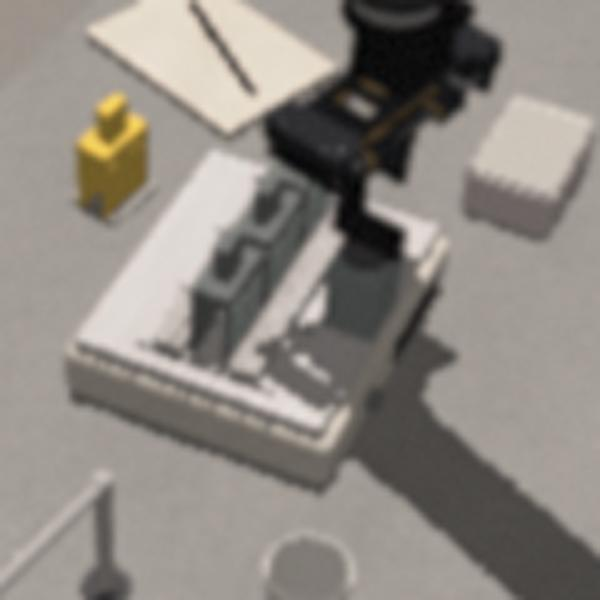

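Call:
step_arm --increments '[1.5, 0.15, -0.1, -0.09, 0, 0, 1.5, 0, 0, 0, 0, 0, 1.2, 0, 0, 0, 0, 0, 0.6, 0, 0, 0, 0, 0, 0, 0, 0, 0, 0, 0]'

```text
time: 9.02
position: [0.5025, -0.2448, 0.1531]
tool_rot: [0.103, 1.569, -0.103]
ft_force: [0.0, 0.4, 0.6]
grip_width: 0.455
```

Call:
step_arm --increments '[0, 0, 0, 0, 0, 0, 0, 0, 0, 0, 0, 0, 0, 0, 0, 0, 0, 0, 0, 0, 0, 0, 0, 0]' --fingers 0 --force 25

```text
time: 9.52
position: [0.5028, -0.246, 0.1539]
tool_rot: [0.102, 1.568, -0.105]
ft_force: [0.0, -2.3, -0.0]
grip_width: 0.16
```

Call:
step_arm --increments '[0, 0, 0, 0.1, 0, 0, 0, 0, 0, 0.1, 0, 0, 0, 0, 0, 0.1, 0, 0, 0, 0, 0, 0.1, 0, 0, 0, 0, 0, 0.1, 0, 0]'

```text
time: 10.15
position: [0.5028, -0.246, 0.1539]
tool_rot: [0.496, 1.512, -0.498]
ft_force: [-1.4, -3.3, 1.0]
grip_width: 0.154
```

```bash
python3 - <<'E'
from h import *
s,R=st(); print(np.arctan2(R[1,1],R[0,1]))
E
```

```text
t 10.15 p [ 0.5028 -0.246   0.1539] x [ 0.001 -0.002 -1.   ] y [ 0.593  0.805 -0.001] F [-1.4 -3.3  1. ] M [-0.44 -0.18  0.05] g 0.154 q [ 0.89  0.21 -0.54  1.75  0.12  1.21  1.25]
0.936180209143689
```

Call:
step_arm --increments '[0, 0, 0, 0.12, 0, 0, 0, 0, 0, 0.12, 0, 0, 0, 0, 0, 0.12, 0, 0, 0, 0, 0, 0.12, 0, 0, 0, 0, 0, 0.12, 0, 0, 0, 0, 0, 0.12, 0, 0, 0, 0, 0, 0.12, 0, 0, 0, 0, 0, 0.12, 0, 0, 0, 0, 0, 0.12, 0, 0, 0, 0, 0, 0.12, 0, 0, 0, 0, 0, 0.12, 0, 0]'

```text
time: 11.52
position: [0.5026, -0.2461, 0.1539]
tool_rot: [1.485, 1.0, -1.487]
ft_force: [0.0, -3.2, 1.2]
grip_width: 0.158
```

```bash
python3 - <<'E'
from h import *
s,R=st(); print(np.arctan2(R[1,1],R[0,1])-np.pi/2)
E
```

```text
t 11.53 p [ 0.5026 -0.2461  0.1539] x [ 0.    -0.002 -1.   ] y [ 0.927 -0.375  0.001] F [ 0.  -3.2  1.2] M [-0.6   0.04  0.07] g 0.158 q [ 0.77  0.2  -0.41  1.76  0.09  1.2  -0.04]
-1.9553368168532246
```

Call:
step_arm --increments '[0, 0, 0, 0.1, 0, 0, 0, 0, 0, 0.1, 0, 0, 0, 0, 0, 0.06, 0, 0, 0, 0, 0, 0, 0, 0]'

```text
time: 12.02
position: [0.5025, -0.2461, 0.1538]
tool_rot: [1.662, 0.833, -1.663]
ft_force: [-1.4, -2.0, 1.7]
grip_width: 0.159
```

```bash
python3 - <<'E'
from h import *
s,R=st(); print(np.arctan2(R[1,1],R[0,1])-np.pi/2)
E
```

```text
t 12.03 p [ 0.5025 -0.2461  0.1538] x [ 0.    -0.002 -1.   ] y [ 0.802 -0.597  0.001] F [-1.4 -2.   1.7] M [-0.7   0.12 -0.11] g 0.159 q [ 0.75  0.2  -0.38  1.76  0.08  1.2  -0.3 ]
-2.211123601166266
```

Call:
step_arm --increments '[0, 0, 0, 0.05, 0, 0, 0, 0, 0, 0.05, 0, 0, 0, 0, 0, 0, 0, 0]'

```text
time: 12.4
position: [0.5026, -0.2461, 0.1539]
tool_rot: [1.729, 0.762, -1.73]
ft_force: [-0.9, -5.1, 1.5]
grip_width: 0.16
```

```bash
python3 - <<'E'
from h import *
s,R=st(); print(np.arctan2(R[1,1],R[0,1])-np.pi/2)
E
```

```text
t 12.4 p [ 0.5026 -0.2461  0.1539] x [ 0.    -0.002 -1.   ] y [ 0.739 -0.674  0.001] F [-0.9 -5.1  1.5] M [-0.91  0.17 -0.07] g 0.16 q [ 0.74  0.2  -0.37  1.76  0.08  1.2  -0.39]
-2.310310193361199
```

Call:
step_arm --increments '[0, 0, 0, 0.05, 0, 0, 0, 0, 0, 0.05, 0, 0, 0, 0, 0, 0, 0, 0]'

```text
time: 12.78
position: [0.5029, -0.2457, 0.1539]
tool_rot: [1.793, 0.687, -1.794]
ft_force: [-1.6, -5.1, 2.0]
grip_width: 0.168
```

```bash
python3 - <<'E'
from h import *
s,R=st(); print(np.arctan2(R[1,1],R[0,1])-np.pi/2)
E
```

```text
t 12.78 p [ 0.5029 -0.2457  0.1539] x [ 0.    -0.002 -1.   ] y [ 0.67  -0.743  0.002] F [-1.6 -5.1  2. ] M [-0.99  0.13  0.61] g 0.168 q [ 0.73  0.19 -0.37  1.76  0.08  1.2  -0.49]
-2.407992378304463
```

Call:
step_arm --increments '[0, 0, 0, -0.07, 0, 0, 0, 0, 0, 0, 0, 0]'

```text
time: 13.02
position: [0.5029, -0.2456, 0.1539]
tool_rot: [1.75, 0.739, -1.749]
ft_force: [-0.2, -4.6, 2.4]
grip_width: 0.158
```

Call:
step_arm --increments '[0, 0, 0, 0, 0, 0, 0, 0, 0, 0, 0, 0, -3, 0, 0, 0, 0, 0, -4, 0, 0, 0, 0, 0, -3, 0, 0, -0.16, 0, 0, -1, 0, 0, -0.16, 0, 0, 0, 0, 0, -0.16, 0, 0, 0, 0, 0, 0, 0, 0]' --fingers 45

```text
time: 14.02
position: [0.5028, -0.2438, 0.2632]
tool_rot: [1.421, 1.059, -1.42]
ft_force: [0.3, 0.4, 0.4]
grip_width: 0.45
```

```bash
python3 - <<'E'
from h import *
plan([0.48,0.05,0.265],-0.245,n=7)
im=snap('top','s4')
cv2.imwrite('pics/c5.png',cv2.resize(im[150:270,330:450,::-1],None,fx=5,fy=5,interpolation=cv2.INTER_CUBIC))
for n in ('top','side'):
  snap(n,n+'4')
  for k in ['tray','tray_tab','rail','clamp','shaker']:
    r=ctrl.spot_point(n,k); print(n,k,[(round(d['score'],2),np.round(c2w(n,d['xyz']),3).tolist()) for d in r[:3]])
E
```

```text
t 14.03 p [ 0.5028 -0.2438  0.2632] x [-0.     0.001 -1.   ] y [ 0.958 -0.287 -0.001] F [0.3 0.4 0.4] M [-0.01 -0.1   0.04] g 0.45 q [ 0.77  0.13 -0.4   1.61  0.05  1.41  0.07]
az0 -0.291 turn first (tool): [-0.046 -0.001  0.001]
then shift total cm [ -0.18  -9.34 -27.95] n 7 per row [-0.03 -1.33 -3.99] | before-turn frame [ -0.14 -10.61 -27.49]
top tray [(0.88, [0.51, 0.208, 0.002]), (0.29, [0.473, -0.534, -0.002])]
top tray_tab [(0.95, [0.386, 0.242, 0.026])]
top rail [(0.57, [0.581, 0.222, -0.001])]
top clamp [(0.74, [0.59, -0.24, 0.07])]
top shaker [(0.86, [0.588, -0.239, 0.001])]
side tray [(0.82, [0.515, 0.213, 0.005]), (0.56, [0.587, -0.167, 0.071]), (0.54, [0.448, 0.525, -0.003])]
side tray_tab [(0.97, [0.391, 0.243, 0.025]), (0.74, [0.45, 0.523, -0.002])]
side rail [(0.83, [0.58, 0.219, -0.004])]
side clamp [(0.86, [0.589, -0.239, 0.068])]
side shaker [(0.91, [0.592, -0.235, -0.002]), (0.41, [0.452, 0.527, -0.005])]
```

View pics/c5.png

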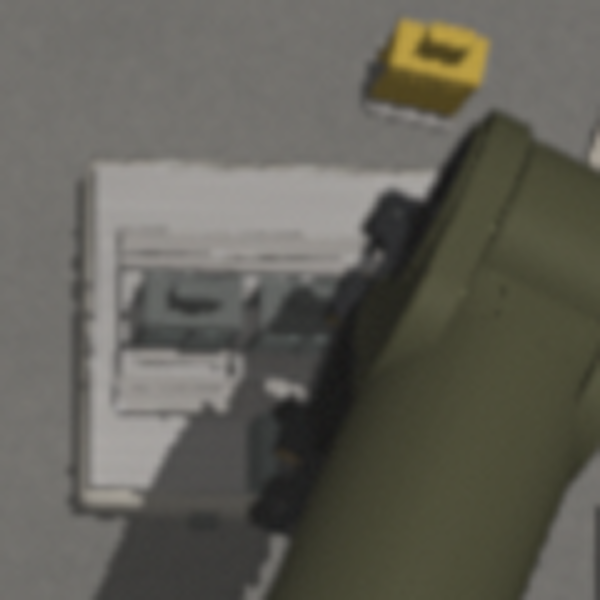

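View pics/side4.png

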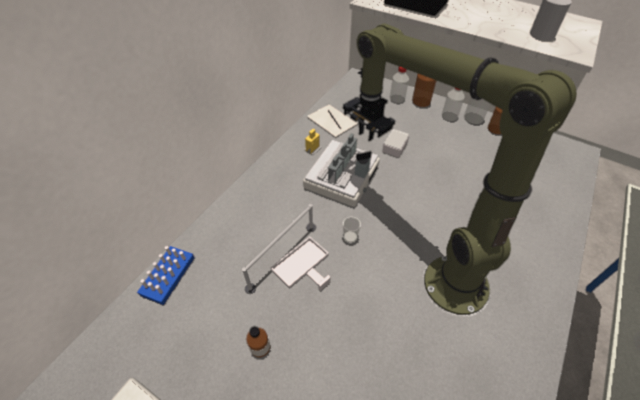

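Call:
step_arm --increments '[0, 0, 0, -0.046, 0, 0, 0, -1.3, -4, 0, 0, 0, 0, -1.3, -4, 0, 0, 0, 0, -1.3, -4, 0, 0, 0, 0, -1.3, -4, 0, 0, 0, 0, -1.3, -4, 0, 0, 0, 0, -1.3, -4, 0, 0, 0, 0, -1.3, -4, 0, 0, 0, 0, -3.4, -4.1, 0, 0, 0, 0, -3.4, -4.1, 0, 0, 0, 0, -3.4, -4.1, 0, 0, 0, 0, -3.3, -4.1, 0, 0, 0]'

```text
time: 16.18
position: [0.3898, 0.242, 0.2637]
tool_rot: [1.387, 1.082, -1.386]
ft_force: [0.2, 0.6, 0.4]
grip_width: 0.45
```

```bash
python3 - <<'E'
from h import *
plan([0.389,0.242,0.014],-0.245)
for n in ('top','side'):
  snap(n,n+'5')
E
```

```text
t 16.18 p [0.3898 0.242  0.2637] x [ 0.001 -0.001 -1.   ] y [ 0.97  -0.242  0.001] F [0.2 0.6 0.4] M [ 0.02 -0.12  0.01] g 0.45 q [ 0.36 -0.12 -0.89  1.81 -0.09  1.41 -0.75]
az0 -0.244 turn first (tool): [ 0.001  0.    -0.001]
then shift total cm [ 2.497e+01 -7.000e-02  2.000e-02] n 5 per row [ 4.99 -0.01  0.  ] | before-turn frame [ 2.497e+01 -1.100e-01  2.000e-02]
```

View pics/side5.png

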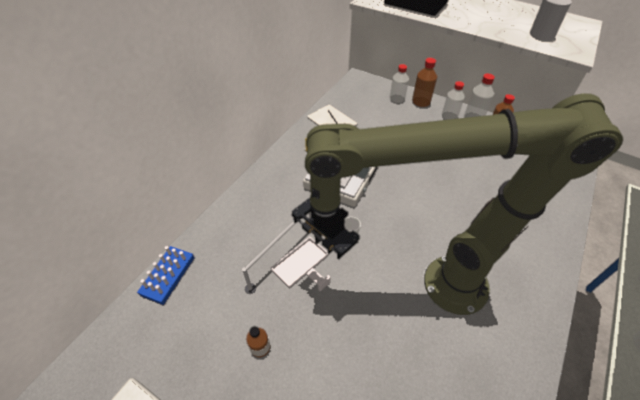

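Call:
step_arm --increments '[5, 0, 0, 0, 0, 0, 5, 0, 0, 0, 0, 0, 5, 0, 0, 0, 0, 0, 4, 0, 0, 0, 0, 0, 2.5, 0, 0, 0, 0, 0, 2, 0, 0, 0, 0, 0, 1.2, 0, 0, 0, 0, 0, 0, 0, 0, 0, 0, 0, 0, 0, 0, 0, 0, 0]'

```text
time: 17.4
position: [0.3914, 0.2408, 0.0173]
tool_rot: [1.388, 1.083, -1.386]
ft_force: [-0.5, 0.6, -1.0]
grip_width: 0.449
```

Call:
step_arm --increments '[0, 0, 0, 0, 0, 0, 0, 0, 0, 0, 0, 0, 0, 0, 0, 0, 0, 0, 0, 0, 0, 0, 0, 0, 0, 0, 0, 0, 0, 0]' --fingers 0 --force 20

```text
time: 18.02
position: [0.3906, 0.2405, 0.0166]
tool_rot: [1.387, 1.084, -1.387]
ft_force: [-1.3, -0.2, 3.5]
grip_width: 0.137
```

```bash
python3 - <<'E'
from h import *
plan([0.456,0.2357,0.017],-0.122)
for n in ('top','side'):
  snap(n,n+'6')
E
```

```text
t 18.02 p [0.3906 0.2405 0.0166] x [-0. -0. -1.] y [ 0.97  -0.242 -0.   ] F [-1.3 -0.2  3.5] M [-0.14  0.28 -0.2 ] g 0.137 q [ 0.25  0.24 -0.92  2.1   0.24  0.91 -1.05]
az0 -0.244 turn first (tool): [-0.122  0.     0.   ]
then shift total cm [-0.04  6.55 -0.32] n 2 per row [-0.02  3.28 -0.16] | before-turn frame [-0.04  6.47 -1.11]
```

View pics/side6.png

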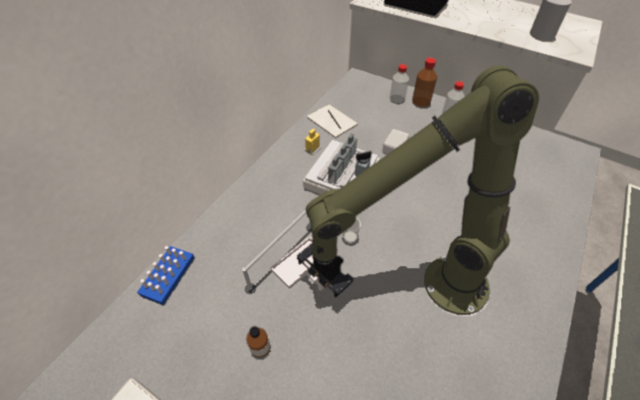

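Call:
step_arm --increments '[0, 0, 0, -0.06, 0, 0, 0, 0, 0, -0.062, 0, 0, 0, 1.3, -0.1, 0, 0, 0, 0, 1.3, -0.1, 0, 0, 0, 0, 1.3, 0, 0, 0, 0, 0, 1.3, -0.1, 0, 0, 0, 0, 1.35, 0, 0, 0, 0, 0, 0, 0, 0, 0, 0]'

```text
time: 19.12
position: [0.4567, 0.2364, 0.0167]
tool_rot: [1.299, 1.15, -1.297]
ft_force: [-0.2, 0.5, 3.2]
grip_width: 0.132
```

```bash
python3 - <<'E'
from h import *
plan([0.456,0.2357,0.017],-0.122)
for n in ('top','side'):
  im=snap(n,n+'7')
  sl=(slice(170,270),slice(185,325)) if n=='top' else (slice(195,300),slice(235,345))
  cv2.imwrite(f'pics/{n}7c.png',cv2.resize(im[sl][:,:,::-1],None,fx=5.5,fy=5.5,interpolation=cv2.INTER_CUBIC))
  for k in ['tray']:
    r=ctrl.spot_point(n,k); print(n,k,[(round(d['score'],2),np.round(c2w(n,d['xyz']),3).tolist()) for d in r[:3]])
E
```

```text
t 19.12 p [0.4567 0.2364 0.0167] x [ 0.     0.001 -1.   ] y [ 0.993 -0.121  0.   ] F [-0.2  0.5  3.2] M [0.18 0.02 0.02] g 0.132 q [ 0.24  0.37 -0.87  1.98  0.34  0.95 -0.92]
az0 -0.122 turn first (tool): [ 0.    -0.001 -0.   ]
then shift total cm [-0.03 -0.06  0.07] n 1 per row [-0.03 -0.06  0.07] | before-turn frame [-0.03 -0.06  0.07]
top tray [(0.96, [0.58, 0.219, -0.001])]
side tray [(0.66, [0.587, 0.223, 0.002])]
```

View pics/top7c.png

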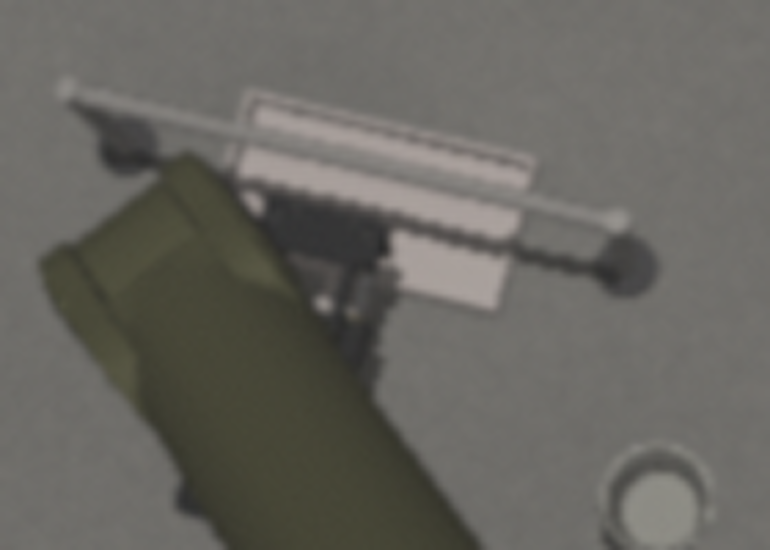

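View pics/side7c.png

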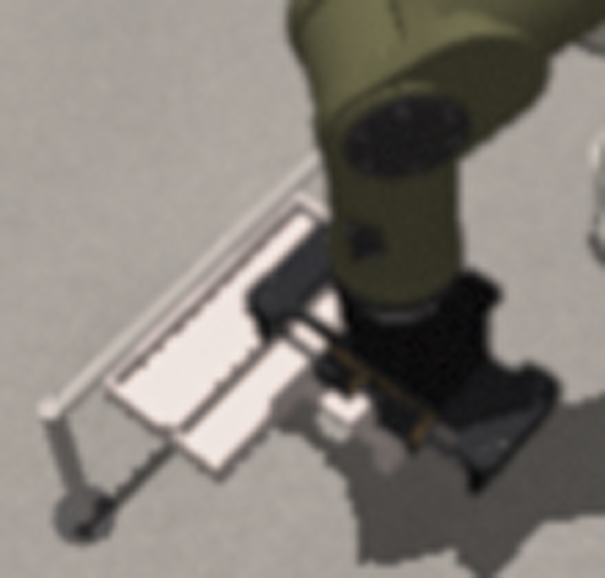

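Call:
step_arm --increments '[0, 0, 0, 0, 0, 0, 0, 0, 0, 0, 0, 0, -1, 0, 0, 0, 0, 0, -2.5, 0, 0, 0, 0, 0, -4, 0, 0, 0, 0, 0, -4.5, 0, 0, 0, 0, 0, -4.5, 0, 0, 0, 0, 0, -4.5, 0, 0, 0, 0, 0, -4, 0, 0, -0.1, 0, 0, 0, 0, 0, -0.107, 0, 0]' --fingers 40

```text
time: 20.58
position: [0.4574, 0.2368, 0.2705]
tool_rot: [1.147, 1.246, -1.138]
ft_force: [0.3, -1.1, -0.7]
grip_width: 0.406
```

```bash
python3 - <<'E'
from h import *
plan([0.584,-0.165,0.265],0.085,n=10)
E
```

```text
t 20.57 p [0.4574 0.2368 0.2705] x [ 0.006  0.001 -1.   ] y [0.996 0.089 0.007] F [ 0.3 -1.1 -0.7] M [ 0.01 -0.07  0.  ] g 0.406 q [ 0.42  0.06 -0.98  1.68  0.06  1.41 -0.48]
az0 0.089 turn first (tool): [ 0.004 -0.001 -0.007]
then shift total cm [ 0.55  9.2  41.11] n 10 per row [0.05 0.92 4.11] | before-turn frame [ 0.59  9.04 41.14]
```

Call:
step_arm --increments '[0, 0.9, 4.1, 0, 0, 0, 0, 0.9, 4.1, 0, 0, 0, 0, 0.9, 4.1, 0, 0, 0, 0, 0.9, 4.1, 0, 0, 0, 0, 0.9, 4.1, 0, 0, 0, 0, 0.9, 4.1, 0, 0, 0, 0, 0.9, 4.1, 0, 0, 0, 0, 0.9, 4.1, 0, 0, 0, 0, 0.9, 4.1, 0, 0, 0, 0, 0.9, 4.1, 0, 0, 0, 0, 0, 0, 0, 0, 0]'

```text
time: 21.95
position: [0.5802, -0.17, 0.2661]
tool_rot: [1.15, 1.246, -1.152]
ft_force: [-0.2, -0.3, -0.5]
grip_width: 0.404
```

```bash
python3 - <<'E'
from h import *
plan([0.584,-0.165,0.151],0.085)
for n in ('top','side'):
  im=snap(n,n+'8')
  sl=(slice(170,270),slice(185,325)) if n=='top' else (slice(195,300),slice(235,345))
  cv2.imwrite(f'pics/{n}8c.png',cv2.resize(im[sl][:,:,::-1],None,fx=5.5,fy=5.5,interpolation=cv2.INTER_CUBIC))
  for k in ['tray','tray_tab']:
    r=ctrl.spot_point(n,k); print(n,k,[(round(d['score'],2),np.round(c2w(n,d['xyz']),3).tolist()) for d in r[:3]])
im=cv2.imread('pics/side8.png')
cv2.imwrite('pics/c6.png',cv2.resize(im[110:230,290:410],None,fx=5,fy=5,interpolation=cv2.INTER_CUBIC))
E
```

```text
t 21.95 p [ 0.5802 -0.17    0.2661] x [-0.001 -0.001 -1.   ] y [ 0.997  0.078 -0.001] F [-0.2 -0.3 -0.5] M [ 0.01 -0.1  -0.03] g 0.404 q [ 0.78  0.27 -0.66  1.48  0.17  1.45  0.2 ]
az0 0.079 turn first (tool): [-0.006  0.     0.001]
then shift total cm [11.51  0.43 -0.47] n 3 per row [ 3.84  0.14 -0.16] | before-turn frame [11.51  0.43 -0.48]
top tray [(0.67, [0.544, 0.253, 0.003])]
top tray_tab [(0.56, [0.416, 0.272, 0.024]), (0.33, [0.449, 0.525, 0.005])]
side tray [(0.74, [0.548, 0.256, 0.001])]
side tray_tab [(0.65, [0.423, 0.277, 0.024])]
```

View pics/top8c.png

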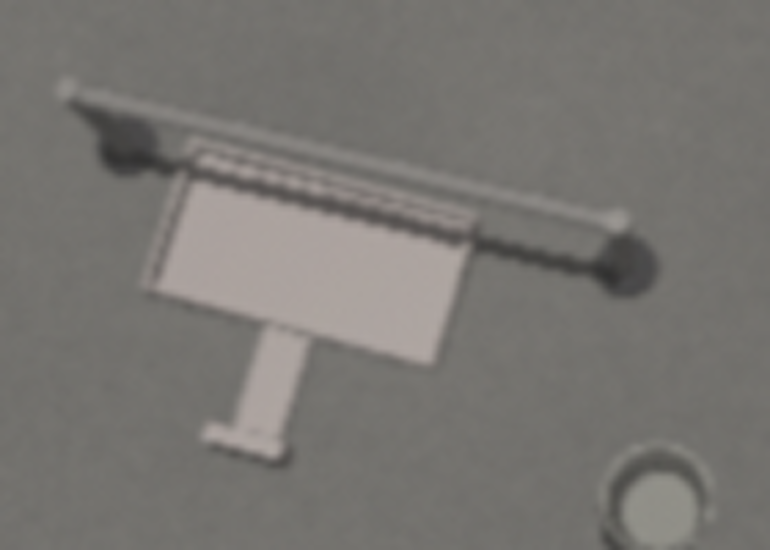

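View pics/side8c.png

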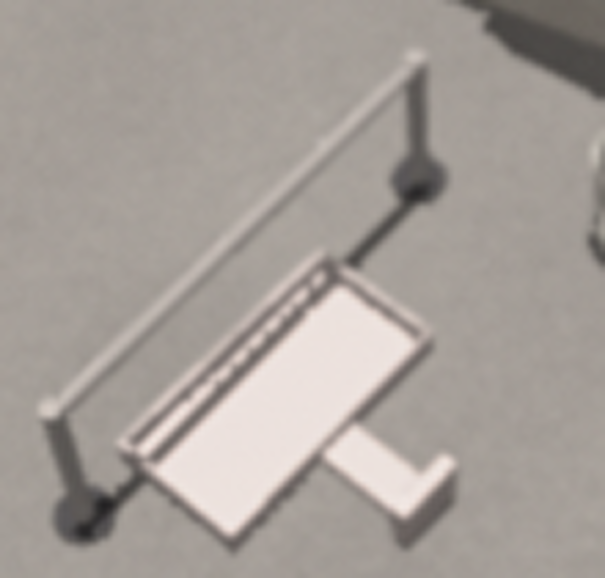

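View pics/c6.png

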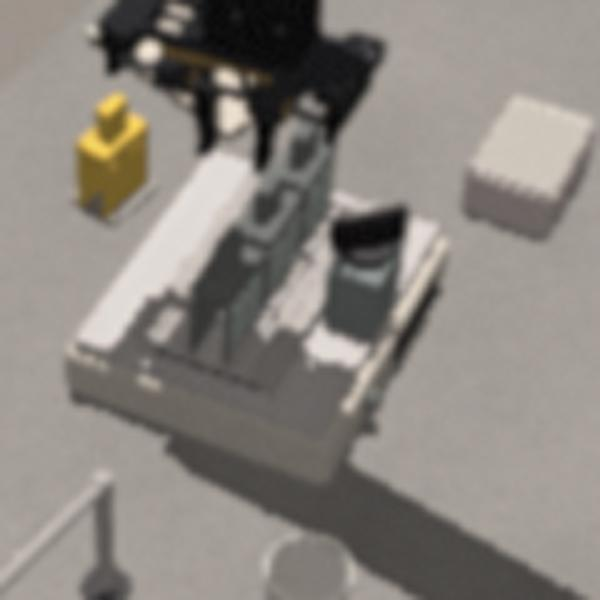

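```bash
cat >> h.py <<'E'
def a_(c,fx,fy,ox,oy): return ((c[0]+.5)/fx-.5+ox,(c[1]+.5)/fy-.5+oy)
T=lambda c,z:p2w('top',a_(c,5.5,5.5,185,170),z)
S=lambda c,z:p2w('side',a_(c,5.5,5.5,235,195),z)
def rep(n,A,B): 
    d=A-B; print(n,'mid',np.round((A+B)/2,4),'yaw',round(np.arctan2(-d[0],d[1]),4),'len',round(np.linalg.norm(d),4))
def tray(f,pts):
    P=[f(c,.02) for c in pts]; print('tray',np.round(np.mean(P,0),4)); rep('far',P[0],P[1]); rep('near',P[3],P[2])
E
python3 - <<'E'
from h import *
tray(T,[(192,138),(480,217),(436,364),(145,290)])
tray(S,[(122,445),(327,252),(432,338),(233,546)])
rep('tab',T((205,432),.04),T((287,456),.04)); rep('tabS',S((405,520),.04),S((456,460),.04))
plan([0.4195,0.2745,0.265],-0.14,n=11)
E
```

```text
tray [0.5417 0.2512 0.02  ]
far mid [0.5905 0.2446 0.02  ] yaw -0.153 len 0.1904
near mid [0.4929 0.2577 0.02  ] yaw -0.1301 len 0.1885
tray [0.5397 0.2561 0.02  ]
far mid [0.5886 0.2462 0.02  ] yaw -0.1548 len 0.1905
near mid [0.4907 0.266  0.02  ] yaw -0.1358 len 0.1893
tab mid [0.4161 0.2684 0.04  ] yaw -0.1618 len 0.0523
tabS mid [0.415  0.2736 0.04  ] yaw -0.1028 len 0.0505
t 22.25 p [ 0.5806 -0.1637  0.267 ] x [ 0. -0. -1.] y [0.996 0.087 0.   ] F [ 0.1  0.4 -0. ] M [ 0.01 -0.12  0.03] g 0.397 q [ 0.78  0.26 -0.67  1.49  0.16  1.45  0.2 ]
az0 0.087 turn first (tool): [ 0.227  0.    -0.   ]
then shift total cm [  0.2  -22.06 -41.15] n 11 per row [ 0.02 -2.01 -3.74] | before-turn frame [  0.19 -12.22 -45.06]
```

Call:
step_arm --increments '[0, 0, 0, 0.11, 0, 0, 0, 0, 0, 0.12, 0, 0, 0, -2.2, -4.1, 0, 0, 0, 0, -2.2, -4.1, 0, 0, 0, 0, -2.2, -4.1, 0, 0, 0, 0, -2.2, -4.1, 0, 0, 0, 0, -2.2, -4.1, 0, 0, 0, 0, -2.2, -4.1, 0, 0, 0, 0, -2.2, -4.1, 0, 0, 0, 0, -2.2, -4.1, 0, 0, 0, 0, -2.2, -4.1, 0, 0, 0, 0, -2.2, -4.1, 0, 0, 0]'

```text
time: 23.75
position: [0.4207, 0.2741, 0.2668]
tool_rot: [1.314, 1.136, -1.313]
ft_force: [0.7, -0.2, 0.3]
grip_width: 0.401
```

```bash
python3 - <<'E'
from h import *
plan([0.4175,0.272,0.017],-0.143)
im=snap('side','s9');cv2.imwrite('pics/c6.png',cv2.resize(im[195:300,235:345,::-1],None,fx=5.5,fy=5.5,interpolation=cv2.INTER_CUBIC))
E
```

```text
t 23.75 p [0.4207 0.2741 0.2668] x [ 0.002 -0.001 -1.   ] y [ 0.99  -0.143  0.002] F [ 0.7 -0.2  0.3] M [-0.02 -0.11 -0.03] g 0.401 q [ 0.39  0.03 -1.02  1.71  0.03  1.41 -0.79]
az0 -0.144 turn first (tool): [-0.001  0.001 -0.002]
then shift total cm [24.98 -0.29  0.25] n 5 per row [ 5.   -0.06  0.05] | before-turn frame [24.98 -0.33  0.23]
```

View pics/c6.png

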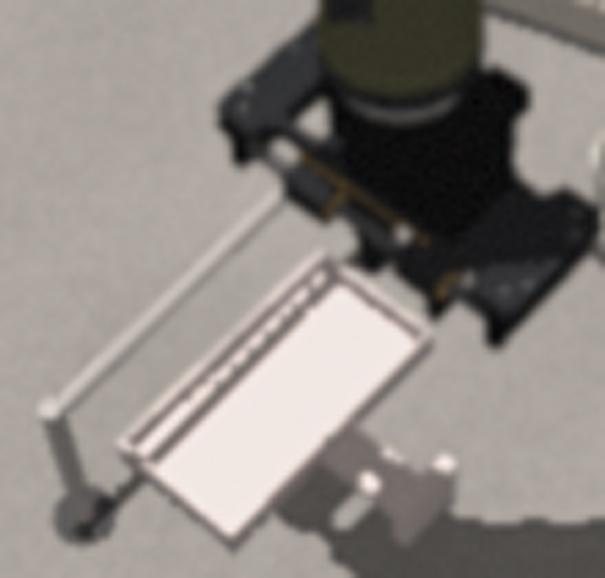

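Call:
step_arm --increments '[5, -0.3, 0.2, 0, 0, 0, 5, 0, 0, 0, 0, 0, 5, 0, 0, 0, 0, 0, 4, 0, 0, 0, 0, 0, 2.5, 0, 0, 0, 0, 0, 2, 0, 0, 0, 0, 0, 1.5, 0, 0, 0, 0, 0, 0, 0, 0, 0, 0, 0, 0, 0, 0, 0, 0, 0]'

```text
time: 24.92
position: [0.4195, 0.2711, 0.0173]
tool_rot: [1.316, 1.137, -1.314]
ft_force: [0.7, 0.7, 0.3]
grip_width: 0.4
```

Call:
step_arm --increments '[0, 0, 0, 0, 0, 0, 0, 0, 0, 0, 0, 0, 0, 0, 0, 0, 0, 0, 0, 0, 0, 0, 0, 0, 0, 0, 0, 0, 0, 0]' --fingers 0 --force 20

```text
time: 25.55
position: [0.4192, 0.2706, 0.0168]
tool_rot: [1.316, 1.137, -1.315]
ft_force: [-0.1, -0.4, 2.5]
grip_width: 0.134
```

```bash
python3 - <<'E'
from h import *
plan([0.456,0.2357,0.017],-0.122)
E
```

```text
t 25.55 p [0.4192 0.2706 0.0168] x [ 0.001 -0.    -1.   ] y [ 0.989 -0.145  0.001] F [-0.1 -0.4  2.5] M [-0.14 -0.1  -0.08] g 0.134 q [ 0.21  0.36 -0.94  2.01  0.36  0.95 -1.05]
az0 -0.145 turn first (tool): [-0.023  0.    -0.001]
then shift total cm [-0.02  4.08  3.01] n 2 per row [-0.01  2.04  1.51] | before-turn frame [-0.02  4.14  2.92]
```

Call:
step_arm --increments '[0, 0, 0, -0.023, 0, 0, 0, 0.8, 0.6, 0, 0, 0, 0, 0.8, 0.6, 0, 0, 0, 0, 0.8, 0.6, 0, 0, 0, 0, 0.8, 0.6, 0, 0, 0, 0, 0.9, 0.6, 0, 0, 0, 0, 0, 0, 0, 0, 0, 0, 0, 0, 0, 0, 0]'

```text
time: 26.55
position: [0.4567, 0.236, 0.0168]
tool_rot: [1.299, 1.149, -1.297]
ft_force: [1.0, 1.7, 3.0]
grip_width: 0.135
```

Call:
step_arm --increments '[0, 0, 0, 0, 0, 0, 0, 0, 0, 0, 0, 0, -1, 0, 0, 0, 0, 0, -2.5, 0, 0, 0, 0, 0, -4, 0, 0, 0, 0, 0, -4.5, 0, 0, 0, 0, 0, -4.5, 0, 0, 0, 0, 0, -4.5, 0, 0, 0, 0, 0, -4, 0, 0, -0.1, 0, 0, 0, 0, 0, -0.107, 0, 0]' --fingers 40

```text
time: 27.8
position: [0.4572, 0.2371, 0.2703]
tool_rot: [1.147, 1.246, -1.139]
ft_force: [-0.2, -1.0, -0.0]
grip_width: 0.398
```

Call:
step_arm --increments '[0, 0.95, 4.1, 0, 0, 0, 0, 0.95, 4.1, 0, 0, 0, 0, 0.95, 4.1, 0, 0, 0, 0, 0.95, 4.1, 0, 0, 0, 0, 0.95, 4.1, 0, 0, 0, 0, 0.95, 4.1, 0, 0, 0, 0, 0.95, 4.1, 0, 0, 0, 0, 0.95, 4.1, 0, 0, 0, 0, 0.95, 4.1, 0, 0, 0, 0, 0.95, 4.1, 0, 0, 0, 0, 0, 0, 0, 0, 0]'

```text
time: 29.18
position: [0.585, -0.1693, 0.2659]
tool_rot: [1.15, 1.246, -1.152]
ft_force: [0.2, 0.8, -0.5]
grip_width: 0.403
```

```bash
python3 - <<'E'
from h import *
plan([0.584,-0.165,0.151],0.085)
for n in ('top','side'):
  im=snap(n,n+'10')
  sl=(slice(170,270),slice(185,325)) if n=='top' else (slice(195,300),slice(235,345))
  cv2.imwrite(f'pics/{n}10c.png',cv2.resize(im[sl][:,:,::-1],None,fx=5.5,fy=5.5,interpolation=cv2.INTER_CUBIC))
  for k in ['tray','tray_tab']:
    r=ctrl.spot_point(n,k); print(n,k,[(round(d['score'],2),np.round(c2w(n,d['xyz']),3).tolist()) for d in r[:3]])
E
```

```text
t 29.18 p [ 0.585  -0.1693  0.2659] x [-0.001 -0.    -1.   ] y [ 0.997  0.078 -0.001] F [ 0.2  0.8 -0.5] M [ 0.03 -0.1   0.  ] g 0.403 q [ 0.84  0.29 -0.74  1.47  0.2   1.45  0.17]
az0 0.079 turn first (tool): [-0.006  0.     0.001]
then shift total cm [11.49 -0.06 -0.44] n 3 per row [ 3.83 -0.02 -0.15] | before-turn frame [11.49 -0.05 -0.44]
top tray [(0.97, [0.58, 0.219, 0.0]), (0.71, [0.58, 0.221, -0.001])]
top tray_tab [(0.78, [0.455, 0.236, 0.028])]
side tray [(0.59, [0.599, -0.31, 0.069])]
side tray_tab [(0.55, [0.458, 0.239, 0.025]), (0.24, [0.591, -0.236, -0.001])]
```

View pics/top10c.png

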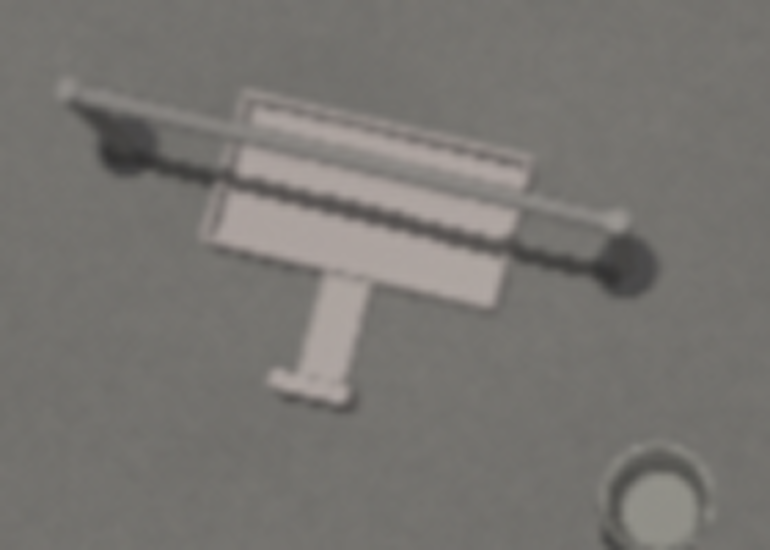

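View pics/side10c.png

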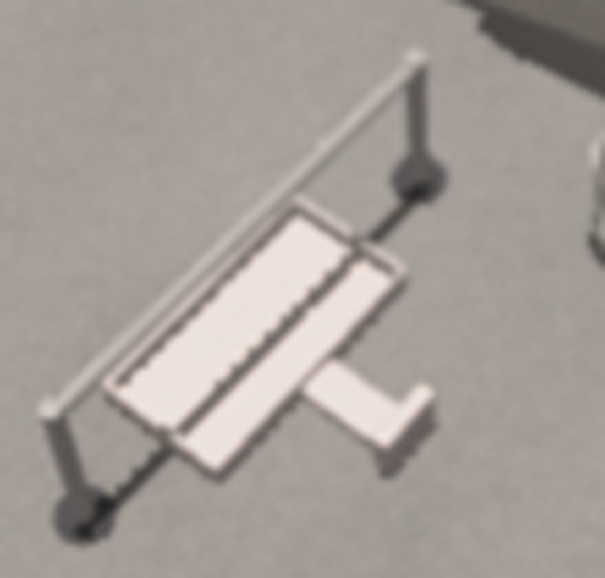

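```bash
python3 - <<'E'
from h import *
tray(T,[(247,90),(533,157),(496,307),(205,240)])
tray(S,[(108,384),(300,203),(408,268),(220,477)])
rep('feet',T((127,146),.005),T((628,266),.005)); rep('feetS',S((84,515),.004),S((418,178),.004))
for n in ('top',):
  for k in ['carrier1','carrier1_seat']:
    r=ctrl.spot_point(n,k); print(n,k,[(round(d['score'],2),np.round(c2w(n,d['xyz']),3).tolist()) for d in r[:5]])
st()
E
```

```text
tray [0.58  0.221 0.02 ]
far mid [0.6293 0.216  0.02  ] yaw -0.1168 len 0.1878
near mid [0.5308 0.2259 0.02  ] yaw -0.1093 len 0.188
tray [0.577  0.2247 0.02  ]
far mid [0.625  0.2192 0.02  ] yaw -0.1401 len 0.1834
near mid [0.529  0.2303 0.02  ] yaw -0.0888 len 0.1923
feet mid [0.5786 0.2193 0.005 ] yaw -0.1198 len 0.3303
feetS mid [0.5808 0.2224 0.004 ] yaw -0.1224 len 0.3295
top carrier1 [(0.69, [0.582, -0.169, 0.068]), (0.59, [0.593, -0.317, 0.069])]
top carrier1_seat [(0.58, [0.599, -0.312, 0.138])]
t 29.57 p [ 0.5854 -0.1635  0.2669] x [ 0.    -0.001 -1.   ] y [0.996 0.087 0.   ] F [-0.  -0.5 -0.2] M [ 0.02 -0.06 -0.01] g 0.4 q [ 0.83  0.29 -0.75  1.47  0.2   1.45  0.17]
```

Call:
step_arm --increments '[3, -0.1, 0.2, 0, 0, 0, 3, 0, 0, 0, 0, 0, 2.6, 0, 0, 0, 0, 0, 1.8, 0, 0, 0, 0, 0, 1.2, 0, 0, 0, 0, 0, 0, 0, 0, 0, 0, 0, 0, 0, 0, 0, 0, 0]'

```text
time: 30.45
position: [0.5852, -0.1668, 0.1515]
tool_rot: [1.147, 1.247, -1.146]
ft_force: [-0.5, -0.7, 0.5]
grip_width: 0.399
```

Call:
step_arm --increments '[0, 0, 0, 0, 0, 0, 0, 0, 0, 0, 0, 0, 0, 0, 0, 0, 0, 0, 0, 0, 0, 0, 0, 0]' --fingers 0 --force 20

```text
time: 30.95
position: [0.5848, -0.1667, 0.1508]
tool_rot: [1.146, 1.248, -1.146]
ft_force: [0.9, 0.3, 0.7]
grip_width: 0.157
```

```bash
python3 - <<'E'
from h import *
st()
for n in ('top','side'):
  im=snap(n,n+'11')
im=cv2.imread('pics/side11.png')
cv2.imwrite('pics/c6.png',cv2.resize(im[110:230,290:410],None,fx=5,fy=5,interpolation=cv2.INTER_CUBIC))
E
```

```text
t 30.95 p [ 0.5848 -0.1667  0.1508] x [ 0.001 -0.    -1.   ] y [0.996 0.085 0.001] F [0.9 0.3 0.7] M [ 0.   -0.19 -0.05] g 0.157 q [ 0.83  0.36 -0.73  1.63  0.25  1.24  0.13]
```

View pics/c6.png

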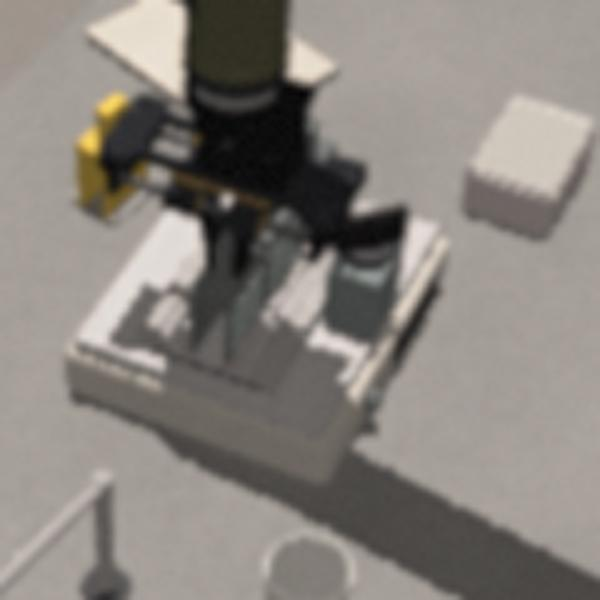

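Call:
step_arm --increments '[-0.5, 0, 0, 0, 0, 0, -1, 0, 0, 0, 0, 0, -1.5, 0, 0, 0, 0, 0, -2, 0, 0, 0, 0, 0, 0, 0, 0, 0, 0, 0, 0, 0, 0, 0, 0, 0]' --force 25

```text
time: 31.8
position: [0.5844, -0.1667, 0.2005]
tool_rot: [1.146, 1.248, -1.147]
ft_force: [-0.4, 0.0, -1.6]
grip_width: 0.16
```

```bash
python3 - <<'E'
from h import *
st()
O=np.array([0.580,0.2205]); u=np.array([0.1217,0.9926])
for y in (.09,0,-.09): print(y,O+y*u)
p=O+.09*u
plan([p[0],p[1],0.30],-0.122,n=10)
E
```

```text
t 31.8 p [ 0.5844 -0.1667  0.2005] x [-0. -0. -1.] y [ 0.996  0.085 -0.   ] F [-0.4  0.  -1.6] M [-0.03 -0.09 -0.03] g 0.16 q [ 0.84  0.32 -0.74  1.57  0.22  1.33  0.16]
0.09 [0.590953 0.309834]
0 [0.58   0.2205]
-0.09 [0.569047 0.131166]
t 31.8 p [ 0.5844 -0.1667  0.2005] x [-0. -0. -1.] y [ 0.996  0.085 -0.   ] F [-0.4  0.  -1.6] M [-0.03 -0.09 -0.03] g 0.16 q [ 0.84  0.32 -0.74  1.57  0.22  1.33  0.16]
az0 0.085 turn first (tool): [0.207 0.    0.   ]
then shift total cm [ -9.95  -5.15 -47.38] n 10 per row [-0.99 -0.52 -4.74] | before-turn frame [ -9.96   4.69 -47.43]
```

Call:
step_arm --increments '[-4, 0, 0, 0.1, 0, 0, -4, 0, 0, 0.107, 0, 0, -2, -0.4, -2.5, 0, 0, 0, 0, -0.5, -4.9, 0, 0, 0, 0, -0.5, -5, 0, 0, 0, 0, -0.6, -5, 0, 0, 0, 0, -0.6, -5, 0, 0, 0, 0, -0.6, -5, 0, 0, 0, 0, -0.6, -5, 0, 0, 0, 0, -0.6, -5, 0, 0, 0, 0, -0.5, -5, 0, 0, 0, 0, -0.2, -3, 0, 0, 0]'

```text
time: 33.3
position: [0.5863, 0.2949, 0.2994]
tool_rot: [1.293, 1.155, -1.295]
ft_force: [-0.1, -0.1, -2.3]
grip_width: 0.16
```

Call:
step_arm --increments '[0, 0, -1.5, 0, 0, 0, 0, 0, 0, 0, 0, 0, 0, 0, 0, 0, 0, 0]'

```text
time: 33.67
position: [0.5915, 0.3032, 0.3003]
tool_rot: [1.299, 1.147, -1.301]
ft_force: [-0.0, -0.2, -1.4]
grip_width: 0.162
```

```bash
python3 - <<'E'
from h import *
plan([.591,.3098,0.148],-0.122,n=10)
for n in ('top','side'):
  im=snap(n,n+'12')
im=cv2.imread('pics/side12.png')
cv2.imwrite('pics/c6.png',cv2.resize(im[140:300,210:370],None,fx=4,fy=4,interpolation=cv2.INTER_CUBIC))
E
```

```text
t 33.67 p [0.5915 0.3032 0.3003] x [-0.    -0.002 -1.   ] y [ 0.992 -0.124  0.   ] F [-0.  -0.2 -1.4] M [-0.03 -0.1  -0.04] g 0.162 q [ 0.09  0.46 -0.88  1.26  0.35  1.58 -0.86]
az0 -0.124 turn first (tool): [-0.002  0.002 -0.   ]
then shift total cm [15.23 -0.13 -0.64] n 10 per row [ 1.52 -0.01 -0.06] | before-turn frame [15.23 -0.13 -0.67]
```

View pics/c6.png

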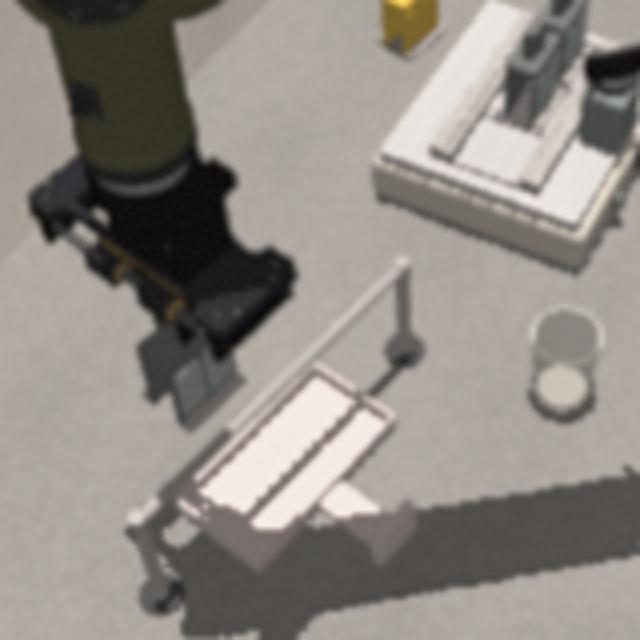

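View pics/top12.png

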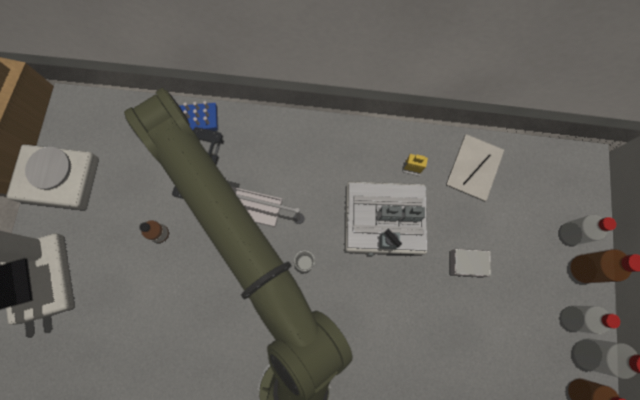

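Call:
step_arm --increments '[3, -0.1, -0.3, 0, 0, 0, 3, 0, 0, 0, 0, 0, 2.5, 0, 0, 0, 0, 0, 2, 0, 0, 0, 0, 0, 1.5, 0, 0, 0, 0, 0, 1.5, 0, 0, 0, 0, 0, 0, 0, 0, 0, 0, 0]'

```text
time: 34.65
position: [0.5899, 0.3076, 0.1643]
tool_rot: [1.297, 1.149, -1.3]
ft_force: [0.1, 0.2, -1.9]
grip_width: 0.16
```

```bash
python3 - <<'E'
from h import *
plan([.5907,.306,0.147],-0.122,n=10)
for n in ('top','side'):
  im=snap(n,n+'13')
im=cv2.imread('pics/side13.png')
cv2.imwrite('pics/c6.png',cv2.resize(im[170:300,220:350],None,fx=5,fy=5,interpolation=cv2.INTER_CUBIC))
E
```

```text
t 34.65 p [0.5899 0.3076 0.1643] x [-0.002 -0.001 -1.   ] y [ 0.993 -0.122 -0.002] F [ 0.1  0.2 -1.9] M [-0.06 -0.05 -0.07] g 0.16 q [ 0.09  0.52 -0.86  1.46  0.4   1.34 -0.91]
az0 -0.122 turn first (tool): [-0.     0.001  0.002]
then shift total cm [1.73 0.1  0.15] n 10 per row [0.17 0.01 0.01] | before-turn frame [1.73 0.1  0.15]
```

View pics/c6.png

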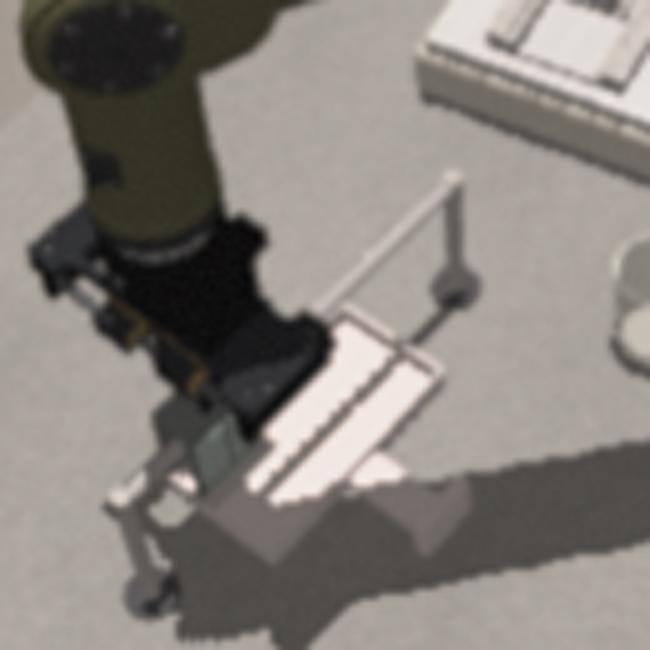

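Call:
step_arm --increments '[0.7, 0.1, 0, 0, 0, 0, 0.6, 0, 0, 0, 0, 0, 0.3, 0, 0, 0, 0, 0, 0, 0, 0, 0, 0, 0]'

```text
time: 35.25
position: [0.5912, 0.3079, 0.1491]
tool_rot: [1.298, 1.149, -1.299]
ft_force: [-0.1, -0.3, -1.0]
grip_width: 0.162
```

```bash
python3 - <<'E'
from h import *
st()
E
```

```text
t 35.25 p [0.5912 0.3079 0.1491] x [-0.001 -0.    -1.   ] y [ 0.993 -0.122 -0.001] F [-0.1 -0.3 -1. ] M [ 0.   -0.01 -0.01] g 0.162 q [ 0.09  0.54 -0.85  1.48  0.41  1.32 -0.91]
```

Another 2 mm down, then release gently.

Call:
step_arm --increments '[0.15, 0, 0, 0, 0, 0, 0.1, 0, 0, 0, 0, 0, 0, 0, 0, 0, 0, 0]'

```text
time: 35.62
position: [0.5913, 0.308, 0.147]
tool_rot: [1.298, 1.149, -1.299]
ft_force: [0.1, 0.2, -1.5]
grip_width: 0.16
```

Call:
step_arm --increments '[0, 0, 0, 0, 0, 0, 0, 0, 0, 0, 0, 0, 0, 0, 0, 0, 0, 0]' --fingers 30

```text
time: 36.0
position: [0.5915, 0.3081, 0.1473]
tool_rot: [1.299, 1.149, -1.298]
ft_force: [-0.0, -0.3, 0.0]
grip_width: 0.294
```

Call:
step_arm --increments '[-1.5, 0, 0, 0, 0, 0, -3, 0, 0, 0, 0, 0, -4, 0, 0, 0, 0, 0, -3, 0, 0, -0.1, 0, 0, 0, 0, 0, -0.107, 0, 0, 0, 0, 0, 0, 0, 0]' --fingers 40

```text
time: 36.75
position: [0.5916, 0.3083, 0.2633]
tool_rot: [1.148, 1.247, -1.146]
ft_force: [-0.1, -0.7, -0.7]
grip_width: 0.401
```

```bash
python3 - <<'E'
from h import *
st()
plan([.591,-.2385,0.265],0.085,n=11)
for n in ('top','side'):
  im=snap(n,n+'14')
im=cv2.imread('pics/side14.png')
cv2.imwrite('pics/c6.png',cv2.resize(im[170:300,220:350],None,fx=5,fy=5,interpolation=cv2.INTER_CUBIC))
E
```

```text
t 36.75 p [0.5916 0.3083 0.2633] x [ 0.001  0.001 -1.   ] y [0.996 0.084 0.001] F [-0.1 -0.7 -0.7] M [-0.08 -0.08  0.03] g 0.401 q [ 0.11  0.49 -0.92  1.32  0.38  1.52 -0.68]
t 36.75 p [0.5916 0.3083 0.2633] x [ 0.001  0.001 -1.   ] y [0.996 0.084 0.001] F [-0.1 -0.7 -0.7] M [-0.08 -0.08  0.03] g 0.401 q [ 0.11  0.49 -0.92  1.32  0.38  1.52 -0.68]
az0 0.084 turn first (tool): [-0.001 -0.001 -0.001]
then shift total cm [-0.17 -4.7  54.48] n 11 per row [-0.02 -0.43  4.95] | before-turn frame [-0.21 -4.64 54.48]
```

View pics/c6.png

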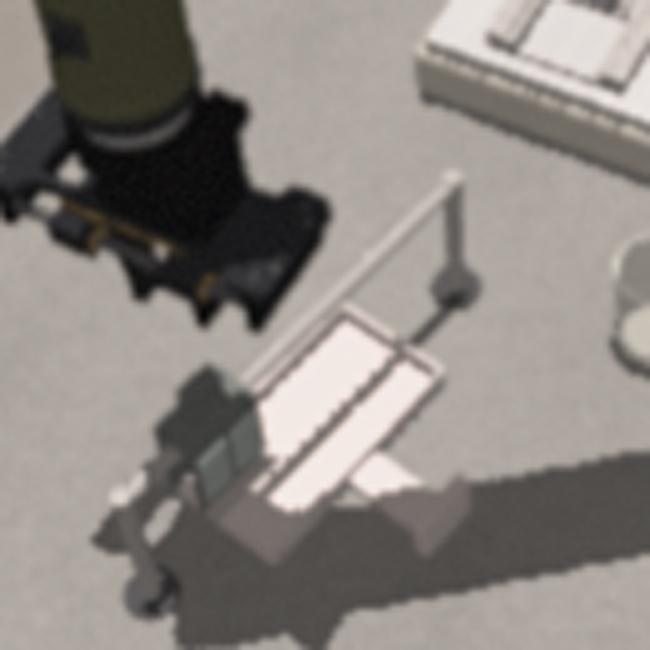

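Call:
step_arm --increments '[0, -0.4, 4, 0, 0, 0, 0, -0.4, 5, 0, 0, 0, 0, -0.4, 5, 0, 0, 0, 0, -0.4, 5, 0, 0, 0, 0, -0.4, 5, 0, 0, 0, 0, -0.4, 5, 0, 0, 0, 0, -0.4, 5, 0, 0, 0, 0, -0.4, 5, 0, 0, 0, 0, -0.4, 5, 0, 0, 0, 0, -0.4, 5, 0, 0, 0, 0, -0.4, 4, 0, 0, 0, 0, -0.3, 1.5, 0, 0, 0]'

```text
time: 38.35
position: [0.5898, -0.2423, 0.2612]
tool_rot: [1.15, 1.247, -1.151]
ft_force: [-0.9, 0.3, -0.0]
grip_width: 0.403
```

Call:
step_arm --increments '[0, 0, 0, 0, 0, 0, 0, 0, 0, 0, 0, 0]'

```text
time: 38.6
position: [0.5914, -0.236, 0.2623]
tool_rot: [1.145, 1.25, -1.143]
ft_force: [-0.3, 0.2, -0.2]
grip_width: 0.405
```

```bash
python3 - <<'E'
from h import *
plan([.591,-.2405,0.151],0.085,n=11)
for n in ('top','side'):
  im=snap(n,n+'15')
im=cv2.imread('pics/side15.png')
cv2.imwrite('pics/c6.png',cv2.resize(im[100:300,220:420],None,fx=3,fy=3,interpolation=cv2.INTER_CUBIC))
E
```

```text
t 38.6 p [ 0.5914 -0.236   0.2623] x [ 0.     0.001 -1.   ] y [0.996 0.088 0.001] F [-0.3  0.2 -0.2] M [-0.01 -0.11 -0.06] g 0.405 q [ 0.93  0.37 -0.78  1.4   0.26  1.47  0.25]
az0 0.088 turn first (tool): [ 0.003 -0.001 -0.001]
then shift total cm [11.13 -0.07  0.44] n 11 per row [ 1.01 -0.01  0.04] | before-turn frame [11.13 -0.08  0.46]
```

View pics/c6.png

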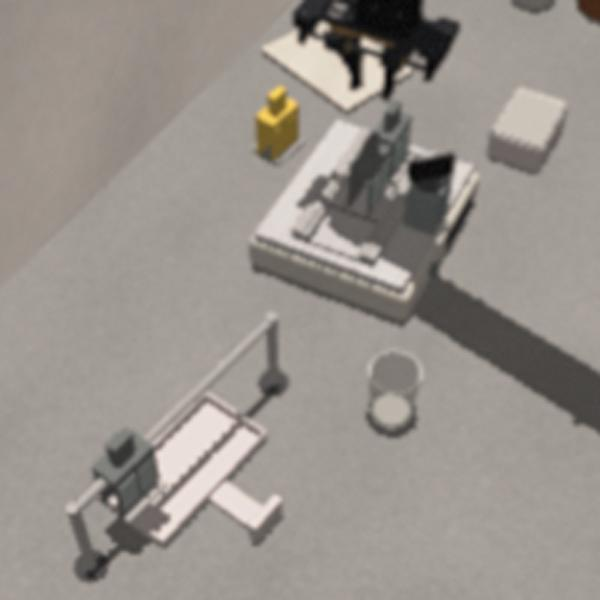

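Carrier A hangs properly; the tray is in place. Grab the middle one.

Call:
step_arm --increments '[3, 0, 0.4, 0, 0, 0, 3, 0, 0, 0, 0, 0, 2.5, 0, 0, 0, 0, 0, 1.6, 0, 0, 0, 0, 0, 1, 0, 0, 0, 0, 0, 0, 0, 0, 0, 0, 0, 0, 0, 0, 0, 0, 0]'

```text
time: 39.58
position: [0.5918, -0.243, 0.1521]
tool_rot: [1.146, 1.247, -1.146]
ft_force: [-0.2, 0.0, 0.1]
grip_width: 0.402
```

Call:
step_arm --increments '[0, 0, 0, 0, 0, 0, 0, 0, 0, 0, 0, 0, 0, 0, 0, 0, 0, 0, 0, 0, 0, 0, 0, 0]' --fingers 0 --force 25

```text
time: 40.08
position: [0.5911, -0.2431, 0.1512]
tool_rot: [1.146, 1.248, -1.147]
ft_force: [-0.8, 0.0, 0.6]
grip_width: 0.16
```

Call:
step_arm --increments '[-0.5, 0, 0, 0, 0, 0, -1, 0, 0, 0, 0, 0, -1.5, 0, 0, 0, 0, 0, -2, 0, 0, 0, 0, 0, 0, 0, 0, 0, 0, 0, 0, 0, 0, 0, 0, 0]'

```text
time: 40.83
position: [0.591, -0.243, 0.2011]
tool_rot: [1.146, 1.248, -1.147]
ft_force: [0.3, 0.5, -2.0]
grip_width: 0.159
```

```bash
python3 - <<'E'
from h import *
plan([.58,.2205,0.30],-0.122,n=10)
E
```

```text
t 40.83 p [ 0.591  -0.243   0.2011] x [-0. -0. -1.] y [ 0.996  0.085 -0.   ] F [ 0.3  0.5 -2. ] M [ 0.03 -0.13 -0.05] g 0.159 q [ 0.93  0.4  -0.77  1.49  0.28  1.36  0.24]
az0 0.085 turn first (tool): [0.207 0.    0.   ]
then shift total cm [ -9.89  -6.73 -45.87] n 10 per row [-0.99 -0.67 -4.59] | before-turn frame [ -9.91   2.83 -46.28]
```

Call:
step_arm --increments '[-4, 0, 0, 0.1, 0, 0, -4, 0, 0, 0.107, 0, 0, -2, -0.5, -2.5, 0, 0, 0, 0, -0.7, -5, 0, 0, 0, 0, -0.7, -5, 0, 0, 0, 0, -0.7, -5, 0, 0, 0, 0, -0.7, -5, 0, 0, 0, 0, -0.7, -5, 0, 0, 0, 0, -0.7, -5, 0, 0, 0, 0, -0.7, -5, 0, 0, 0, 0, -0.7, -5, 0, 0, 0, 0, -0.6, -3.3, 0, 0, 0]'

```text
time: 42.32
position: [0.5779, 0.224, 0.3001]
tool_rot: [1.293, 1.154, -1.296]
ft_force: [0.4, -1.1, -1.8]
grip_width: 0.161
```

Call:
step_arm --increments '[0, 0, 0, 0, 0, 0, 0, 0, 0, 0, 0, 0, 0, 0, 0, 0, 0, 0]'

```text
time: 42.7
position: [0.5806, 0.2183, 0.3006]
tool_rot: [1.299, 1.148, -1.301]
ft_force: [-0.1, -0.4, -2.2]
grip_width: 0.161
```

```bash
python3 - <<'E'
from h import *
plan([.5802,.2185,0.165],-0.122,n=10)
for n in ('top','side'):
  im=snap(n,n+'16')
im=cv2.imread('pics/side16.png')
cv2.imwrite('pics/c6.png',cv2.resize(im[130:300,220:390],None,fx=4,fy=4,interpolation=cv2.INTER_CUBIC))
E
```

```text
t 42.7 p [0.5806 0.2183 0.3006] x [-0.001 -0.001 -1.   ] y [ 0.992 -0.123 -0.   ] F [-0.1 -0.4 -2.2] M [-0.02 -0.08  0.01] g 0.161 q [ 0.31  0.36 -0.94  1.38  0.29  1.54 -0.73]
az0 -0.124 turn first (tool): [-0.002  0.001  0.   ]
then shift total cm [13.56 -0.04 -0.02] n 10 per row [ 1.36 -0.   -0.  ] | before-turn frame [13.56 -0.03 -0.04]
```

View pics/c6.png

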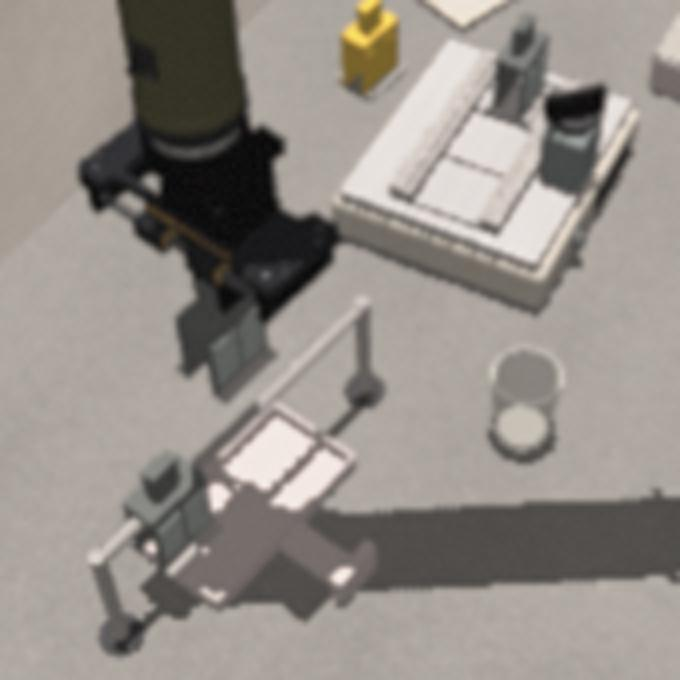

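Call:
step_arm --increments '[3, 0, 0, 0, 0, 0, 3, 0, 0, 0, 0, 0, 2.5, 0, 0, 0, 0, 0, 2, 0, 0, 0, 0, 0, 1.5, 0, 0, 0, 0, 0, 1.5, 0, 0, 0, 0, 0, 0, 0, 0, 0, 0, 0]'

```text
time: 43.68
position: [0.5798, 0.2193, 0.1649]
tool_rot: [1.297, 1.15, -1.3]
ft_force: [-0.1, -0.8, -2.2]
grip_width: 0.16
```

Call:
step_arm --increments '[0.7, 0, 0, 0, 0, 0, 0.6, 0, 0, 0, 0, 0, 0.4, 0, 0, 0, 0, 0, 0.1, 0, 0, 0, 0, 0, 0, 0, 0, 0, 0, 0]'

```text
time: 44.3
position: [0.5804, 0.2198, 0.148]
tool_rot: [1.298, 1.149, -1.298]
ft_force: [0.8, 0.3, -3.2]
grip_width: 0.159
```

```bash
python3 - <<'E'
from h import *
st()
E
```

```text
t 44.3 p [0.5804 0.2198 0.148 ] x [ 0. -0. -1.] y [ 0.993 -0.122  0.   ] F [ 0.8  0.3 -3.2] M [-0.02 -0.12  0.02] g 0.159 q [ 0.29  0.45 -0.9   1.6   0.36  1.27 -0.79]
```

Call:
step_arm --increments '[0.1, 0, 0, 0, 0, 0, 0, 0, 0, 0, 0, 0]'

```text
time: 44.55
position: [0.5805, 0.2198, 0.1472]
tool_rot: [1.299, 1.149, -1.298]
ft_force: [-0.1, 0.2, -2.0]
grip_width: 0.156
```

Call:
step_arm --increments '[0, 0, 0, 0, 0, 0, 0, 0, 0, 0, 0, 0, 0, 0, 0, 0, 0, 0]' --fingers 30

```text
time: 44.92
position: [0.5805, 0.2198, 0.1473]
tool_rot: [1.299, 1.149, -1.298]
ft_force: [-0.2, 0.4, -0.4]
grip_width: 0.29
```

Call:
step_arm --increments '[-1.5, 0, 0, 0, 0, 0, -3, 0, 0, 0, 0, 0, -4, 0, 0, 0, 0, 0, -3, 0, 0, -0.1, 0, 0, 0, 0, 0, -0.107, 0, 0, 0, 0, 0, 0, 0, 0]' --fingers 40

```text
time: 45.68
position: [0.5806, 0.22, 0.2633]
tool_rot: [1.148, 1.247, -1.146]
ft_force: [0.6, -0.9, -0.3]
grip_width: 0.399
```

```bash
python3 - <<'E'
from h import *
plan([.598,-.315,0.265],0.085,n=11)
for n in ('top','side'):
  im=snap(n,n+'17')
im=cv2.imread('pics/side17.png')
cv2.imwrite('pics/c6.png',cv2.resize(im[130:300,220:390],None,fx=4,fy=4,interpolation=cv2.INTER_CUBIC))
E
```

```text
t 45.67 p [0.5806 0.22   0.2633] x [ 0.001  0.    -1.   ] y [0.996 0.084 0.001] F [ 0.6 -0.9 -0.3] M [-0.01 -0.09 -0.07] g 0.399 q [ 0.33  0.39 -0.97  1.44  0.32  1.48 -0.55]
az0 0.084 turn first (tool): [-0.001 -0.    -0.001]
then shift total cm [-0.17 -2.81 53.46] n 11 per row [-0.02 -0.26  4.86] | before-turn frame [-0.2  -2.75 53.46]
```

View pics/c6.png

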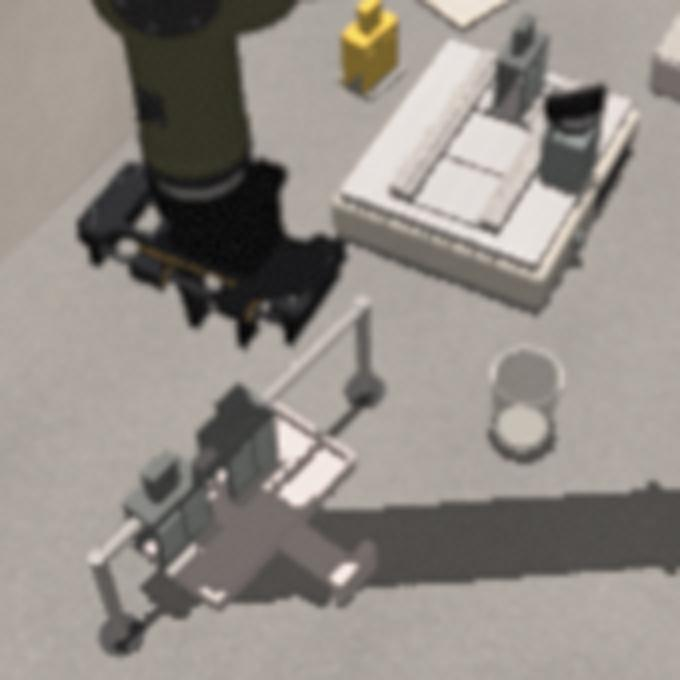

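Call:
step_arm --increments '[0, -0.2, 4, 0, 0, 0, 0, -0.2, 5, 0, 0, 0, 0, -0.2, 5, 0, 0, 0, 0, -0.2, 5, 0, 0, 0, 0, -0.3, 5, 0, 0, 0, 0, -0.3, 5, 0, 0, 0, 0, -0.3, 5, 0, 0, 0, 0, -0.3, 5, 0, 0, 0, 0, -0.3, 5, 0, 0, 0, 0, -0.2, 5, 0, 0, 0, 0, -0.2, 3, 0, 0, 0, 0, 0, 1.3, 0, 0, 0]'

```text
time: 47.28
position: [0.5979, -0.316, 0.2612]
tool_rot: [1.149, 1.248, -1.15]
ft_force: [-0.0, 0.6, 0.8]
grip_width: 0.4
```

Call:
step_arm --increments '[0, 0, 0, 0, 0, 0, 0, 0, 0, 0, 0, 0]'

```text
time: 47.52
position: [0.5993, -0.3111, 0.2624]
tool_rot: [1.145, 1.25, -1.144]
ft_force: [-0.3, 0.6, -0.5]
grip_width: 0.4
```

```bash
python3 - <<'E'
from h import *
plan([.598,-.3145,0.151],0.085,n=11)
for n in ('top','side'):
  im=snap(n,n+'18')
  for k in ['carrier1','carrier1_seat','tray']:
    r=ctrl.spot_point(n,k); print(n,k,[(round(d['score'],2),np.round(c2w(n,d['xyz']),3).tolist()) for d in r[:5]])
im=cv2.imread('pics/side18.png')
cv2.imwrite('pics/c6.png',cv2.resize(im[100:300,220:420],None,fx=3,fy=3,interpolation=cv2.INTER_CUBIC))
E
```

```text
t 47.52 p [ 0.5993 -0.3111  0.2624] x [ 0.     0.001 -1.   ] y [0.996 0.088 0.   ] F [-0.3  0.6 -0.5] M [ 0.03 -0.1   0.  ] g 0.4 q [ 0.98  0.46 -0.78  1.3   0.32  1.51  0.32]
az0 0.088 turn first (tool): [ 0.003 -0.001 -0.   ]
then shift total cm [11.14 -0.16  0.33] n 11 per row [ 1.01 -0.01  0.03] | before-turn frame [11.14 -0.17  0.34]
top carrier1 [(0.7, [0.576, 0.223, 0.065]), (0.7, [0.791, -0.327, -0.0]), (0.6, [0.595, -0.313, 0.072]), (0.45, [0.579, 0.22, 0.001])]
top carrier1_seat [(0.61, [0.594, -0.311, 0.14])]
top tray [(0.82, [0.579, 0.223, 0.0])]
side carrier1 [(0.86, [0.585, 0.223, 0.065]), (0.86, [0.593, 0.308, 0.069]), (0.64, [0.799, -0.327, -0.002]), (0.61, [0.599, -0.31, 0.067]), (0.39, [0.473, -0.533, -0.007])]
side carrier1_seat [(0.82, [0.793, -0.324, 0.068]), (0.57, [0.595, -0.313, 0.138])]
side tray [(0.91, [0.588, 0.225, 0.004]), (0.63, [0.6, -0.308, 0.067])]
```

View pics/c6.png

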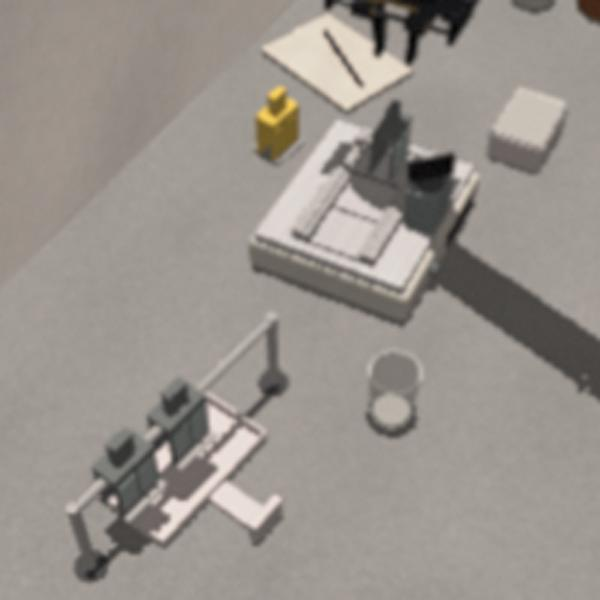

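Both hang well. Now the third carrier.

Call:
step_arm --increments '[3, -0.15, 0.1, 0, 0, 0, 3, 0, 0, 0, 0, 0, 2.5, 0, 0, 0, 0, 0, 1.6, 0, 0, 0, 0, 0, 1, 0, 0, 0, 0, 0, 0, 0, 0, 0, 0, 0, 0, 0, 0, 0, 0, 0]'

```text
time: 48.8
position: [0.598, -0.3148, 0.1521]
tool_rot: [1.146, 1.247, -1.146]
ft_force: [0.2, -0.6, 0.3]
grip_width: 0.398
```

Call:
step_arm --increments '[0, 0, 0, 0, 0, 0, 0, 0, 0, 0, 0, 0, 0, 0, 0, 0, 0, 0, 0, 0, 0, 0, 0, 0]' --fingers 0 --force 25

```text
time: 49.3
position: [0.5973, -0.3148, 0.1513]
tool_rot: [1.146, 1.248, -1.147]
ft_force: [-0.8, -0.5, 1.0]
grip_width: 0.158
```

Call:
step_arm --increments '[-0.5, 0, 0, 0, 0, 0, -1, 0, 0, 0, 0, 0, -1.5, 0, 0, 0, 0, 0, -2, 0, 0, 0, 0, 0, 0, 0, 0, 0, 0, 0, 0, 0, 0, 0, 0, 0]'

```text
time: 50.05
position: [0.5972, -0.3147, 0.201]
tool_rot: [1.146, 1.248, -1.147]
ft_force: [-0.5, 0.7, -2.8]
grip_width: 0.157
```

```bash
python3 - <<'E'
from h import *
plan([.569,.1312,0.30],-0.122,n=10)
E
```

```text
t 50.05 p [ 0.5972 -0.3147  0.201 ] x [-0. -0. -1.] y [ 0.996  0.085 -0.   ] F [-0.5  0.7 -2.8] M [-0.01 -0.09 -0.06] g 0.157 q [ 0.99  0.49 -0.77  1.39  0.34  1.4   0.31]
az0 0.085 turn first (tool): [0.207 0.    0.   ]
then shift total cm [ -9.9   -8.23 -43.92] n 10 per row [-0.99 -0.82 -4.39] | before-turn frame [ -9.91   0.97 -44.67]
```

Call:
step_arm --increments '[-4, 0, 0, 0.1, 0, 0, -4, 0, 0, 0.107, 0, 0, -2, -0.7, -2.5, 0, 0, 0, 0, -0.9, -5, 0, 0, 0, 0, -0.9, -5, 0, 0, 0, 0, -0.9, -5, 0, 0, 0, 0, -0.9, -5, 0, 0, 0, 0, -0.9, -5, 0, 0, 0, 0, -0.9, -5, 0, 0, 0, 0, -0.9, -5, 0, 0, 0, 0, -0.7, -4, 0, 0, 0, 0, -0.5, -2.4, 0, 0, 0]'

```text
time: 51.55
position: [0.567, 0.1352, 0.3002]
tool_rot: [1.293, 1.154, -1.295]
ft_force: [0.4, -0.7, -1.6]
grip_width: 0.16
```

Call:
step_arm --increments '[0, 0, 0, 0, 0, 0, 0, 0, 0, 0, 0, 0, 0, 0, 0, 0, 0, 0]'

```text
time: 51.92
position: [0.5695, 0.1292, 0.3006]
tool_rot: [1.299, 1.148, -1.301]
ft_force: [-0.7, 0.1, -2.3]
grip_width: 0.164
```

```bash
python3 - <<'E'
from h import *
plan([.569,.1312,0.165],-0.122,n=10)
for n in ('top','side'):
  im=snap(n,n+'19')
im=cv2.imread('pics/side19.png')
cv2.imwrite('pics/c6.png',cv2.resize(im[130:300,220:390],None,fx=4,fy=4,interpolation=cv2.INTER_CUBIC))
E
```

```text
t 51.92 p [0.5695 0.1292 0.3006] x [-0.001 -0.001 -1.   ] y [ 0.992 -0.124 -0.   ] F [-0.7  0.1 -2.3] M [-0.02 -0.09  0.01] g 0.164 q [ 0.52  0.27 -0.96  1.47  0.22  1.52 -0.56]
az0 -0.124 turn first (tool): [-0.002  0.001  0.   ]
then shift total cm [13.56 -0.07 -0.19] n 10 per row [ 1.36 -0.01 -0.02] | before-turn frame [13.56 -0.07 -0.21]
```

View pics/c6.png

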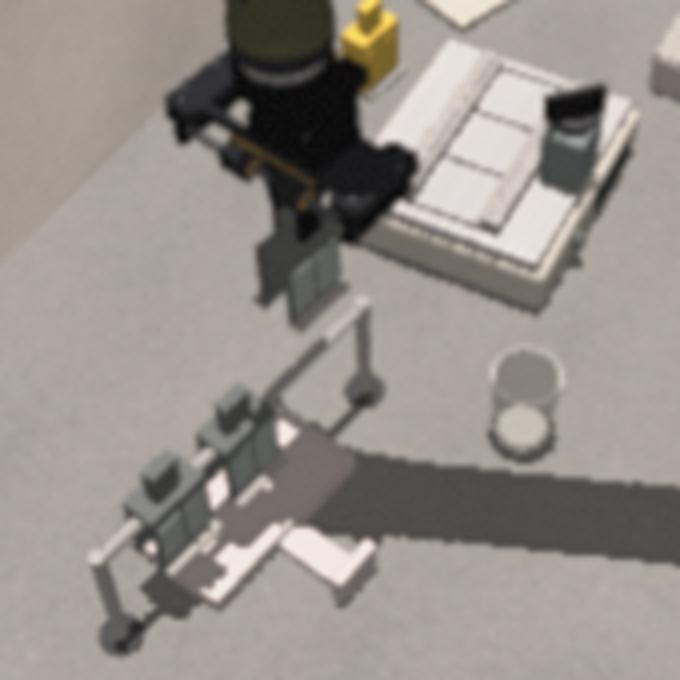

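Call:
step_arm --increments '[3, -0.05, -0.2, 0, 0, 0, 3, 0, 0, 0, 0, 0, 2.5, 0, 0, 0, 0, 0, 2, 0, 0, 0, 0, 0, 1.5, 0, 0, 0, 0, 0, 1.5, 0, 0, 0, 0, 0, 0, 0, 0, 0, 0, 0]'

```text
time: 52.9
position: [0.5685, 0.1327, 0.1649]
tool_rot: [1.297, 1.15, -1.3]
ft_force: [0.1, -0.3, -1.7]
grip_width: 0.161
```

Call:
step_arm --increments '[0.7, 0, 0, 0, 0, 0, 0.6, 0, 0, 0, 0, 0, 0.4, 0, 0, 0, 0, 0, 0.1, 0, 0, 0, 0, 0, 0, 0, 0, 0, 0, 0]'

```text
time: 53.52
position: [0.5691, 0.1331, 0.1481]
tool_rot: [1.298, 1.149, -1.298]
ft_force: [-0.5, 0.0, -3.6]
grip_width: 0.159
```

```bash
python3 - <<'E'
from h import *
st()
E
```

```text
t 53.52 p [0.5691 0.1331 0.1481] x [ 0. -0. -1.] y [ 0.993 -0.122  0.   ] F [-0.5  0.  -3.6] M [ 0.01 -0.14  0.01] g 0.159 q [ 0.49  0.37 -0.92  1.69  0.31  1.24 -0.63]
```

Call:
step_arm --increments '[0.1, 0, 0, 0, 0, 0, 0, 0, 0, 0, 0, 0]'

```text
time: 53.78
position: [0.5692, 0.1331, 0.1472]
tool_rot: [1.299, 1.149, -1.298]
ft_force: [-0.8, 0.9, -2.3]
grip_width: 0.158
```

Call:
step_arm --increments '[0, 0, 0, 0, 0, 0, 0, 0, 0, 0, 0, 0, 0, 0, 0, 0, 0, 0]' --fingers 30

```text
time: 54.15
position: [0.5693, 0.1331, 0.1473]
tool_rot: [1.299, 1.149, -1.298]
ft_force: [0.6, -0.6, 0.2]
grip_width: 0.291
```

Call:
step_arm --increments '[-1.5, 0, 0, 0, 0, 0, -3, 0, 0, 0, 0, 0, -4, 0, 0, 0, 0, 0, -3, 0, 0, 0.16, 0, 0, 0, 0, 0, 0.16, 0, 0, 0, 0, 0, 0.16, 0, 0, 0, 0, 0, 0.158, 0, 0, 0, 0, 0, 0, 0, 0]' --fingers 45

```text
time: 55.15
position: [0.5693, 0.1333, 0.2631]
tool_rot: [1.743, 0.749, -1.741]
ft_force: [-1.6, 0.7, -0.6]
grip_width: 0.453
```

```bash
python3 - <<'E'
from h import *
plan([.5028,-.246,0.263],-0.767,n=9)
for n in ('top','side'):
  im=snap(n,n+'20')
im=cv2.imread('pics/side20.png')
cv2.imwrite('pics/c6.png',cv2.resize(im[130:300,220:390],None,fx=4,fy=4,interpolation=cv2.INTER_CUBIC))
E
```

```text
t 55.15 p [0.5693 0.1333 0.2631] x [ 0.001 -0.    -1.   ] y [ 0.726 -0.687  0.001] F [-1.6  0.7 -0.6] M [ 0.02 -0.02 -0.02] g 0.453 q [ 0.45  0.26 -0.86  1.54  0.2   1.44 -1.18]
az0 -0.758 turn first (tool): [ 0.009 -0.001 -0.001]
then shift total cm [1.000e-02 2.154e+01 3.192e+01] n 9 per row [0.   2.39 3.55] | before-turn frame [1.000e-02 2.125e+01 3.212e+01]
```

View pics/c6.png

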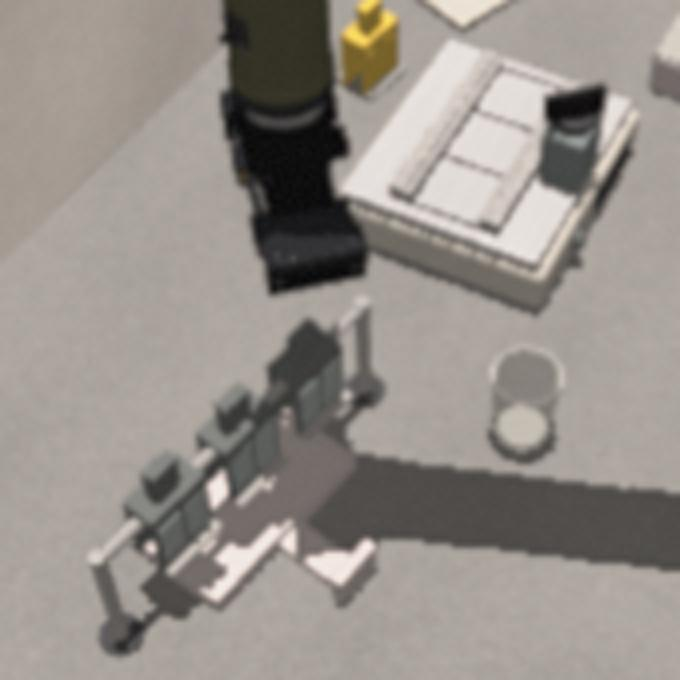

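Call:
step_arm --increments '[0, 1.6, 2.4, 0, 0, 0, 0, 2.4, 3.6, 0, 0, 0, 0, 2.5, 3.7, 0, 0, 0, 0, 2.5, 3.7, 0, 0, 0, 0, 2.5, 3.7, 0, 0, 0, 0, 2.5, 3.7, 0, 0, 0, 0, 2.5, 3.7, 0, 0, 0, 0, 2.5, 3.7, 0, 0, 0, 0, 1.5, 2.2, 0, 0, 0, 0, 0.8, 1.5, 0, 0, 0, 0, 0, 0, 0, 0, 0, 0, 0, 0, 0, 0, 0]'

```text
time: 56.75
position: [0.5043, -0.2432, 0.2622]
tool_rot: [1.742, 0.751, -1.741]
ft_force: [0.2, 0.6, 0.1]
grip_width: 0.45
```

```bash
python3 - <<'E'
from h import *
plan([.5028,-.246,0.154],-0.767,n=9)
for n in ('top','side'):
  im=snap(n,n+'21')
im=cv2.imread('pics/side21.png')
cv2.imwrite('pics/c6.png',cv2.resize(im[110:230,290:410],None,fx=5,fy=5,interpolation=cv2.INTER_CUBIC))
E
```

```text
t 56.75 p [ 0.5043 -0.2432  0.2622] x [ 0.     0.001 -1.   ] y [ 0.727 -0.687 -0.   ] F [0.2 0.6 0.1] M [-0.06 -0.    0.03] g 0.45 q [ 0.96  0.15 -0.62  1.6   0.09  1.41 -0.42]
az0 -0.757 turn first (tool): [ 0.01  -0.001  0.   ]
then shift total cm [10.82  0.09  0.31] n 9 per row [1.2  0.01 0.03] | before-turn frame [10.82  0.09  0.32]
```

View pics/c6.png

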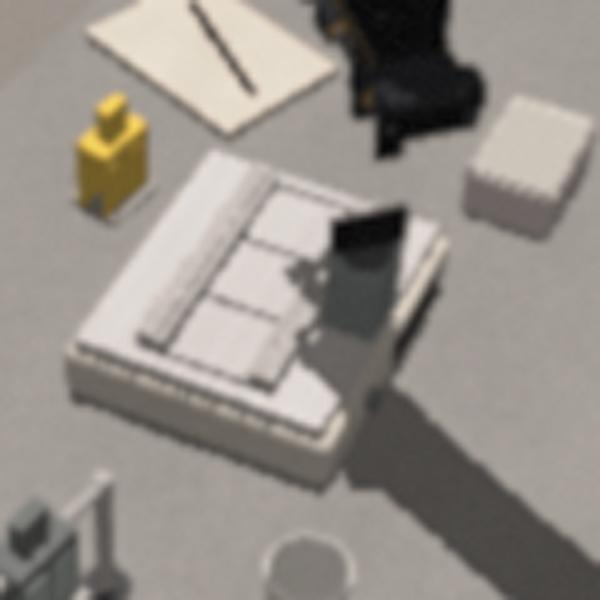

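Call:
step_arm --increments '[3, 0.1, 0.3, 0, 0, 0, 3, 0, 0, 0, 0, 0, 2.4, 0, 0, 0, 0, 0, 1.5, 0, 0, 0, 0, 0, 0.9, 0, 0, 0, 0, 0, 0, 0, 0, 0, 0, 0]'

```text
time: 57.6
position: [0.5025, -0.2475, 0.154]
tool_rot: [1.743, 0.749, -1.743]
ft_force: [-0.6, -0.8, 1.0]
grip_width: 0.45
```

Call:
step_arm --increments '[0, 0, 0, 0, 0, 0, 0, 0, 0, 0, 0, 0, 0, 0, 0, 0, 0, 0, 0, 0, 0, 0, 0, 0]' --fingers 0 --force 25

```text
time: 58.1
position: [0.5017, -0.2471, 0.1544]
tool_rot: [1.742, 0.75, -1.745]
ft_force: [-3.9, 1.8, 4.8]
grip_width: 0.162
```

```bash
python3 - <<'E'
from h import *
s,R=st(); print(np.arctan2(R[1,1],R[0,1])-np.pi/2)
E
```

```text
t 58.1 p [ 0.5017 -0.2471  0.1544] x [-0.002  0.001 -1.   ] y [ 0.725 -0.688 -0.002] F [-3.9  1.8  4.8] M [0.58 0.73 0.21] g 0.162 q [ 0.95  0.22 -0.61  1.75  0.14  1.21 -0.46]
-2.3301022025823777
```

Call:
step_arm --increments '[0, -0.05, 0, -0.12, 0, 0, 0, 0, 0, -0.12, 0, 0, 0, 0, 0, -0.12, 0, 0, 0, 0, 0, -0.12, 0, 0, 0, 0, 0, -0.12, 0, 0, 0, 0, 0, -0.12, 0, 0, 0, 0, 0, -0.12, 0, 0, 0, 0, 0, -0.12, 0, 0, 0, 0, 0, -0.12, 0, 0, 0, 0, 0, -0.12, 0, 0, 0, 0, 0, -0.12, 0, 0]'

```text
time: 59.48
position: [0.5034, -0.2472, 0.1545]
tool_rot: [0.785, 1.422, -0.783]
ft_force: [1.6, 0.9, 0.9]
grip_width: 0.157
```

```bash
python3 - <<'E'
from h import *
s,R=st(); print(np.arctan2(R[1,1],R[0,1])-np.pi/2)
E
```

```text
t 59.48 p [ 0.5034 -0.2472  0.1545] x [ 0.003 -0.    -1.   ] y [0.845 0.535 0.002] F [1.6 0.9 0.9] M [ 0.23 -0.48 -0.08] g 0.157 q [ 1.09  0.25 -0.77  1.75  0.19  1.22  0.83]
-1.0067427009986418
```

Call:
step_arm --increments '[0, 0, 0, -0.12, 0, 0, 0, 0, 0, -0.12, 0, 0, 0, 0, 0, -0.12, 0, 0, 0, 0, 0, -0.12, 0, 0, 0, 0, 0, -0.12, 0, 0, 0, 0, 0, -0.12, 0, 0, 0, 0, 0, -0.12, 0, 0, 0, 0, 0, 0, 0, 0]'

```text
time: 60.48
position: [0.504, -0.2464, 0.1545]
tool_rot: [0.135, 1.563, -0.133]
ft_force: [4.9, 2.8, -0.1]
grip_width: 0.163
```

```bash
python3 - <<'E'
from h import *
s,R=st(); print(np.arctan2(R[1,1],R[0,1])-np.pi/2)
E
```

```text
t 60.48 p [ 0.504  -0.2464  0.1545] x [ 0.004  0.001 -1.   ] y [0.17  0.985 0.002] F [ 4.9  2.8 -0.1] M [ 0.67 -1.14  0.06] g 0.163 q [ 1.18  0.28 -0.9   1.74  0.23  1.22  1.63]
-0.17074908156985713
```

Call:
step_arm --increments '[0, 0, 0.1, -0.08, 0, 0, 0, 0, 0, -0.06, 0, 0, 0, 0, 0, -0.06, 0, 0, 0, 0, 0, 0, 0, 0]'

```text
time: 60.98
position: [0.504, -0.246, 0.1544]
tool_rot: [-0.021, 1.569, 0.023]
ft_force: [2.0, 4.3, 1.9]
grip_width: 0.158
```

```bash
python3 - <<'E'
from h import *
s,R=st(); print(np.arctan2(R[1,1],R[0,1])-np.pi/2)
E
```

```text
t 60.98 p [ 0.504  -0.246   0.1544] x [ 0.002  0.002 -1.   ] y [-0.028  1.     0.001] F [2.  4.3 1.9] M [ 1.13 -0.6   0.13] g 0.158 q [ 1.21  0.3  -0.93  1.74  0.25  1.23  1.81]
0.028130066854229918
```

Call:
step_arm --increments '[0, 0, 0, -0.05, 0, 0, 0, 0, 0, -0.05, 0, 0, 0, 0, 0, 0, 0, 0]'

```text
time: 61.35
position: [0.5042, -0.246, 0.1544]
tool_rot: [-0.097, 1.566, 0.101]
ft_force: [2.6, 5.7, 1.9]
grip_width: 0.163
```

```bash
python3 - <<'E'
from h import *
s,R=st(); print(np.arctan2(R[1,1],R[0,1])-np.pi/2)
E
```

```text
t 61.35 p [ 0.5042 -0.246   0.1544] x [ 0.002  0.002 -1.   ] y [-0.126  0.992  0.002] F [2.6 5.7 1.9] M [ 1.28 -0.74 -0.57] g 0.163 q [ 1.22  0.3  -0.94  1.74  0.26  1.23  1.91]
0.12606997662243757
```

Call:
step_arm --increments '[0, 0, 0, -0.05, 0, 0, 0, 0, 0, -0.03, 0, 0, 0, 0, 0, 0, 0, 0]'

```text
time: 61.72
position: [0.5044, -0.2459, 0.1544]
tool_rot: [-0.159, 1.562, 0.163]
ft_force: [3.6, 5.1, 0.9]
grip_width: 0.177
```

```bash
python3 - <<'E'
from h import *
s,R=st(); print(np.arctan2(R[1,1],R[0,1])-np.pi/2)
E
```

```text
t 61.73 p [ 0.5044 -0.2459  0.1544] x [ 0.003  0.002 -1.   ] y [-0.204  0.979  0.002] F [3.6 5.1 0.9] M [ 1.29 -0.9  -0.76] g 0.177 q [ 1.23  0.31 -0.96  1.74  0.26  1.23  1.98]
0.20538463937983176
```

Call:
step_arm --increments '[0, 0, 0, 0.09, 0, 0, 0, 0, 0, 0, 0, 0]'

```text
time: 61.98
position: [0.5042, -0.246, 0.1544]
tool_rot: [-0.09, 1.567, 0.093]
ft_force: [3.1, 4.3, 1.7]
grip_width: 0.159
```

Call:
step_arm --increments '[0, 0, 0, 0, 0, 0, 0, 0, 0, 0, 0, 0, -2, 0, 0, 0, 0, 0, -4, 0, 0, 0, 0, 0, -4, 0, 0, 0, 0, 0, -4, 0, 0, 0, 0, 0, -4, 0, 0, 0, 0, 0, 0, 0, 0, 0, 0, 0]' --fingers 45

```text
time: 62.98
position: [0.5046, -0.2482, 0.3387]
tool_rot: [-0.097, 1.563, 0.089]
ft_force: [0.6, 0.6, -0.2]
grip_width: 0.449
```

```bash
python3 - <<'E'
from h import *
st()
for n in ('top','side'):
  im=snap(n,n+'22')
  sl=(slice(170,270),slice(185,325)) if n=='top' else (slice(195,300),slice(235,345))
  cv2.imwrite(f'pics/{n}22c.png',cv2.resize(im[sl][:,:,::-1],None,fx=5.5,fy=5.5,interpolation=cv2.INTER_CUBIC))
  for k in ['tray','tray_tab']:
    r=ctrl.spot_point(n,k); print(n,k,[(round(d['score'],2),np.round(c2w(n,d['xyz']),3).tolist()) for d in r[:3]])
im=cv2.imread('pics/side22.png')
cv2.imwrite('pics/c6.png',cv2.resize(im[110:230,290:410],None,fx=5,fy=5,interpolation=cv2.INTER_CUBIC))
E
```

```text
t 62.98 p [ 0.5046 -0.2482  0.3387] x [ 0.006 -0.004 -1.   ] y [-0.118  0.993 -0.005] F [ 0.6  0.6 -0.2] M [ 0.14 -0.19 -0.02] g 0.449 q [ 1.25  0.19 -0.98  1.46  0.16  1.57  1.98]
top tray [(0.76, [0.579, 0.222, 0.001])]
top tray_tab [(0.62, [0.454, 0.241, 0.029])]
side tray [(0.8, [0.586, 0.225, -0.0])]
side tray_tab [(0.59, [0.459, 0.238, 0.027])]
```

View pics/c6.png

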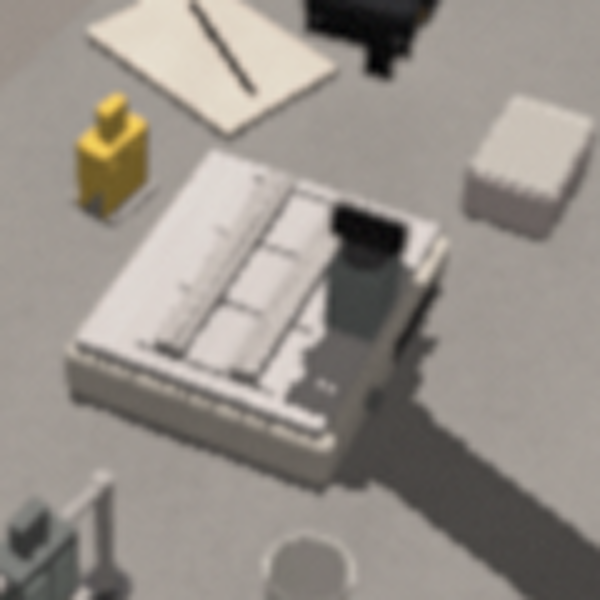

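View pics/top22c.png

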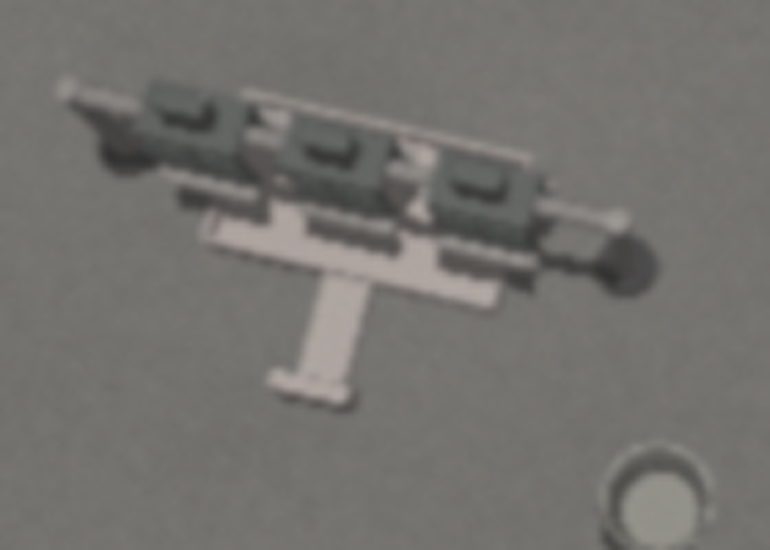

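View pics/side22c.png

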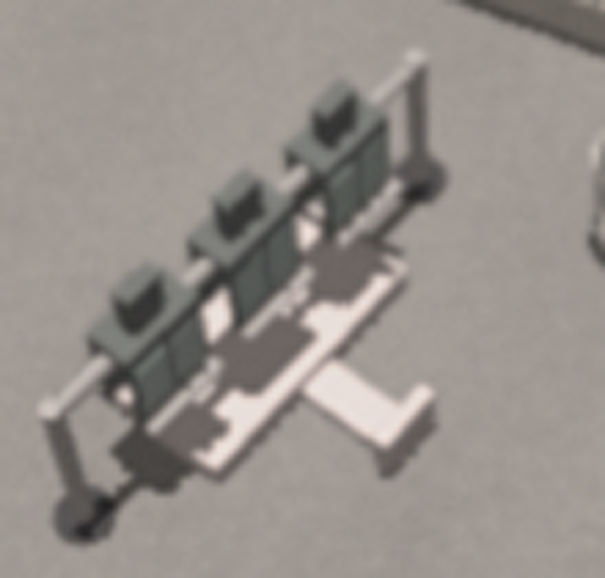

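```bash
python3 - <<'E'
from h import *
snap('top','final'); r=ctrl.spot_point('top','tray'); print([np.round(c2w('top',d['xyz']),3) for d in r[:1]])
print(ctrl.close_job())
E
```

```text
[array([0.581, 0.222, 0.002])]
the job is handed in; nothing more can be done
None
```

The job is done and handed in at about 63 s of robot time.

- **Clamp opening:** I felt the knob both ways. Counter-clockwise stopped dead at about 0.35 N m and clockwise gave evenly, so I turned it clockwise to the open stop. The moment rose to 0.6 N m there.
- **Tray:** I dragged it by its tab under the rail. It was then knocked a few centimetres aside, so I put it back before lifting any carrier.
- **Carriers:** All three grey carriers now straddle the rail about 90 mm apart, upright between the posts. I left the yellow look-alike alone.
- **Clamp shutting:** I turned the empty clamp counter-clockwise to the stop, where the moment reached 0.57–0.76 N m, and then let go.

**Last checks:**
- **Tray position:** The last top-camera reading put the tray at (0.581, 0.222), against a rail middle of about (0.580, 0.2205). The side-camera networks read it about 6 mm farther in x. The tray's outline had not moved between the pictures, so I trusted the top camera and the tab position.
- **Clamp jaws:** In the pictures the jaws look shut.
- **Knob angle:** I did not measure it after letting go.
- **Bystanders:** I did not measure the bottle, beaker or tip box again. I never moved near the bottle; the beaker and tip box looked unmoved in the later pictures.

**Odd reading:** The first time I lowered onto the knob, the wrist force briefly read 55 N. That was probably the fingertips touching the knob's base, or braking. It stayed below the 120 N wrist limit. The 40 N limit on the arm and gripper body can't be checked from that reading, but I don't think the body touched anything. On later approaches I stayed a few millimetres higher.

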